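# Lock the bath thermometer onto its ball stand

## Task

Mount the bath thermometer on the ball stand: swing the red handle of its coupler up, well past halfway, lower the coupler over the steel ball until its foot sits flat on the stand's rubber pad, then press the handle fully down to lock it. Set it down by feel and let go only once it rests there, press gently, never dropping or ramming it onto the stand (25 N at most), and leave the other things on the trolley where they are.

Things in the scene. Friction and masses are not known exactly. Their poses are not given: they have to be found in the camera images.
- coupler: loose thermometer head, 0.77 kg +-15%, upright on the trolley. Origin: centre of the socket mouth, on the foot's flat underside; z up, +x to the white display, -x to the red handle. Blue socket housing 55 mm across, 54 high; bore 40.6 mm across from below, 49.5 deep. Foot x = -72 to +66 mm, 36 mm wide at the tail, 50 at the toe. Display 18 x 76 x 46 mm centred at x = 41 mm, 52 to 98 mm high
- grip_block (a point): centre of the black grip block on the coupler's roof, the place to take it: 26 mm (coupler's x) by 24 mm (y) by 44 mm high, on the socket's axis, 54 to 98 mm above the underside, this point 76 mm above it. Take it across y, where both sides are free
- handle (a joint): angle of the red handle, rad: 0 fully down (level, pointing to the coupler's -x), 1.2 fully up; starts near 0. Stiff hinge, 0.10 N m of friction, stays where it is left. Below it hangs a steel pawl: with the handle down it reaches into the bore, in the ball's way; above 0.5 rad it is clear. It swings home under the ball only when the ball is fully in the socket
- hinge (a point): the handle's hinge, its axis along the coupler's y: at x = -34 mm, z = 38 mm of the coupler's frame
- handle_bar (a point): centre of the round red cross-bar at the handle's end: 34 mm long along the coupler's y, 13 mm thick, with rounded ends, 72 mm from the hinge axis; 38 mm above the coupler's underside when the handle is down and then 34 mm beyond the foot's tail. Pulled up hard, the loose head tips about its toe instead; pushed straight down while steep, it jams
- stand: fixed upright ball stand, round about one axis: grey foot 136 mm across, black sleeve, steel column, plate 144 mm across, faced with an 11 mm black rubber pad, and above it a steel ball 38 mm across on an 18 mm neck. Origin: centre of the foot's underside, z up. The seated coupler's underside rests flat on the pad, with about 1.3 mm free all round the ball; any yaw will do
- sleeve_top (a point): top of the black sleeve on the stand's axis, 30 mm above the stand's origin. The column in it is height-adjustable and clamped (does not move): the pad's top is anywhere from 48 to 98 mm above the stand's origin, not known more exactly, so it must be felt. Ball centre 27 mm, ball top 46 mm above the pad's top; the pad gives 1 mm per 10 N and must not take over 25 N
- scanner: bystander: black hand-held thermometer, 50 x 150 x 22 mm, lying down; origin at the centre of its underside
- spray: bystander: blue bottle 52 mm across, 120 mm high; origin at the centre of its underside
- tube_rack: bystander: yellow rack 70 x 130 x 40 mm with tubes to 72 mm high; origin at the centre of its underside
Things that resemble listed ones, but are neither listed nor needed, are in the scene too. What is meant by the stand is not pink or purple, and is the larger of those in its own colour.

How it is judged (in metres and radians):
On the way, in this order (a step that is already met when the one before it is completed fails the run):
1. the handle is swung up past 0.7 rad (value of joint handle above 0.7 rad), for 0.2 s.
2. with the handle still raised (above 0.45 rad) the coupler is fully down over the ball: level, centred on the stand, its foot resting on the pad (horizontal distance between coupler and stand below 0.006 m and height (world z) of coupler between 0.043 and 0.102 m and angle between coupler's own z axis and vertical below 0.08 rad and value of joint handle above 0.45 rad and contact force between coupler and stand above 2 N), for 0.2 s.
At the end, for the whole second after the job is handed in: the coupler stands level (within 0.08 rad) and at rest over the ball, within 6 mm of the stand's axis, its underside at the pad's height (43 to 102 mm), the handle fully down (below 0.08 rad), nothing of the robot touching it (horizontal distance between coupler and stand below 0.006 m and height (world z) of coupler between 0.043 and 0.102 m and angle between coupler's own z axis and vertical below 0.08 rad and value of joint handle below 0.08 rad and linear speed of coupler below 0.02 m/s and contact force between coupler and the arm below 0.1 N).
It fails at once if the coupler is rammed or pressed onto the stand with more than 25 N (contact force between coupler and stand above 25 N).
It fails at once if the coupler is let go above the stand and falls onto it (over 0.15 m/s, out of the fingers, within 30 mm of the stand's axis) (horizontal distance between coupler and stand below 0.03 m and linear speed of coupler above 0.15 m/s and contact force between coupler and the fingers below 0.5 N).
It fails at once if the hand-held thermometer is moved more than 20 mm (distance of scanner from where it was at the start of the episode above 0.02 m).
It fails at once if the bottle is moved more than 20 mm (distance of spray from where it was at the start of the episode above 0.02 m).
It fails at once if the tube rack is moved more than 20 mm (distance of tube_rack from where it was at the start of the episode above 0.02 m).
It also fails if it takes over 64 s, if anything falls off the work surface, if the arm or the gripper's body presses on something with over 40 N, if the wrist force passes 120 N, or if a joint passes its speed limit or range.

## Robot

A 6-joint arm with a two-finger parallel gripper is mounted at the origin on the work surface. World frame = base frame: x ahead of the robot, y to its left, z up, the work surface at z = 0. Lengths are in mm, angles in rad, forces in N, time in s.
With the tool pointing down it reaches from about 350 to 725 mm from the base axis. Payload 4.3 kg.
Tool frame: the origin (TCP) lies on the front face of the gripper's body, between the roots of the fingers; the fingertips stand 73 mm ahead of it and the grasp point (between the pads) lies 54 mm ahead of it (bot.tips_ahead is the distance from the TCP to the fingertips, in mm); z points along the fingers, y is the line along which they close (so a half turn about z gives the same grasp; the last joint's range is limited). The gripper opens to 85 mm and grips with 20 to 120 N. Pads are 22 mm wide; open, the fingers measure 114 mm over their backs; the gripper's body (76 mm by 85 mm) begins 54 mm behind the grasp point. The pads swing forward as they close: fully open they stand 13 mm farther back than shut.
Start: joints at [-1.33, 0.377, 0.081, 1.274, 0, 1.46], TCP at [197.609, -540.009, 303.929] pointing down, gripper open.
Joint ranges: [-2.72, 2.72], [-0.84, 1.66], [-1.02, 1.22], [-1.77, 2.12], [-1.37, 1.28], [-3.14, 3.14]. Speed limits (rad/s): [2.57, 2.57, 3.14, 3.14, 3.14, 3.14].

## Interface

Orientations are given as a unit quaternion [x, y, z, w].
In Python, from station import bot, eyes, spotter gives the robot as it stands.
- The arm moves only by the tool carry_out, never from a script. Its argument "steps" is text: rows parted by semicolons, each of 7 numbers parted by spaces: the shift along the tool's x, y, z in mm, then the turn, a rotation vector about the tool's x, y, z in degrees, then the finger opening in mm, from 0 to 85.4. A call has 1 to 5 rows; each row shifts and turns the commanded pose from where the row before left it, along the tool's axes as they then stand; what a row does not reach is not made up. A row lasts 1/8 s, in which the tool goes at most 62.5 mm and 10.7 degrees, less where a joint would pass 70% of its speed; a pose out of reach is approached as far as the arm can. A call with a gripper value outside its range is refused whole. The fingers move at their own pace and stop on an object; the grip force is fixed at half the most. Time passes only in rows, so rows that do not move let the fingers close. It gives the time, the measured TCP pose, the force, the opening and the grip force at its end, in the units of the state.
- bot.observe(): the state, without advancing time (a new reading comes with each control period).
- eyes.snapshot(name): name is "side" or "top"; returns the picture (420x560x3 uint8, red, green, blue); there is no depth.
- eyes.calibration(name): a dict with "fx", "fy", "cx", "cy" (pixels), "R" (3x3) and "t" (3): a world point X has camera coordinates R X + t. Camera axes: x right, y down, z forward; pixel columns grow to the right and rows downward; lengths in mm; the calibration is good to about 2 mm. A picture is of the moment at which its call begins. calibration takes no time and is no camera call.
- bot.sign_off(): hands the job in; it is judged then, once.
Trained networks look in the newest picture that a camera, given by its name, has taken for a name from the list of things; names that differ only in an ending like _2 or _b are one class to them, and where a whole thing is asked for, a point or a joint stands for the part that bears it (a point fixed in the world has none). Each returns a list of dicts, best first, with "score" (0 to 1); they miss things now and then, are a little off and sometimes report something else, mostly with a low value. They report only what shows in the picture. A call takes as long as a camera call. They do not tell look-alikes from the thing itself.
- spotter.silhouettes(camera, label): "region" (420x560 bool, what is visible of it) and "extent" ([left, top, width, height] in pixels, round what is visible of it).
- spotter.mark_of(camera, label): "pixel" ([column, row] in pixels: a listed point, or the origin of a listed thing).
The state is a dict: "time": time; "qpos": joint angles; "qvel": joint speeds; "tau": joint torques, N m; "tool_pos": TCP position; "orientation": TCP orientation; "contact_force": force on the tool from outside, world axes, zero at the start; "wrist_torque": the same for the moment, N m; "gripper_width": opening from 0.0 (shut) to 1.0 (fully open); "finger_force": force on a finger pad.
Only numpy, scipy, OpenCV 4.12 (cv2) and the standard library are available. Lean on these libraries where they do the work, as an engineer would, in place of code of your own. Each camera call takes 0.05 s, during which the arm holds its last target. There are 200 camera calls.

## Working session

There is one attempt and no reset: what is moved stays moved. The work goes in short steps, Python scripts to look and compute and a tool call to move; the robot and the scene stay as the last step left them, time stands still between calls to the robot, and variables do not carry over. Pictures are saved under pics/ and viewed, at most 10 in all, crops included, and the job is handed in when it is done.

Besides the shell and the picture viewer there is one more tool, called after ">>>" as name(argument=value, ...) on one line, values as JSON. carry_out: Moves the arm, as the interface text tells. Its arguments: {"type":"object","properties":{"steps":{"type":"string"}},"required":["steps"]}

```bash
ls; mkdir -p pics; cat > h.py <<'E'
import numpy as np,cv2
from station import bot,eyes,spotter
def save(c,n):
    im=eyes.snapshot(c); cv2.imwrite(f'pics/{n}.png',im[:,:,::-1]); return im
def ray(c,p):
    k=eyes.calibration(c);R=np.array(k['R']);t=np.array(k['t'])
    d=R.T@np.array([(p[0]-k['cx'])/k['fx'],(p[1]-k['cy'])/k['fy'],1]);return -R.T@t,d/np.linalg.norm(d)
def atz(c,p,z):
    o,d=ray(c,p);return o+d*(z-o[2])/d[2]
def proj(c,X):
    k=eyes.calibration(c);v=np.array(k['R'])@np.array(X)+np.array(k['t']);return np.array([k['fx']*v[0]/v[2]+k['cx'],k['fy']*v[1]/v[2]+k['cy']])
def tri(ps):
    A=np.zeros((3,3));b=np.zeros(3)
    for c,p in ps:
        o,d=ray(c,p);P=np.eye(3)-np.outer(d,d);A+=P;b+=P@o
    X=np.linalg.solve(A,b);return X,[np.linalg.norm(np.cross(X-ray(c,p)[0],ray(c,p)[1])) for c,p in ps]
E
python3 - <<'E'
from h import *
a=save('top','t0');b=save('side','s0')
np.set_printoptions(precision=1,suppress=True)
for c in('top','side'):
    o,d=ray(c,(280,210));print(c,o,d)
    for l in('coupler','grip_block','hinge','handle_bar','stand','sleeve_top','scanner','spray','tube_rack'):
        print(c,l,[(np.round(m['pixel']),round(m['score'],2)) for m in spotter.mark_of(c,l)][:4])
print(bot.observe())
E
```

```text
pics
top [ 326.    11.  1380.8] [ 0.2  0.  -1. ]
top coupler [(array([226., 203.]), 0.93)]
top grip_block [(array([221., 197.]), 0.93)]
top hinge [(array([225., 208.]), 0.69)]
top handle_bar [(array([235., 230.]), 0.73)]
top stand [(array([308., 217.]), 0.96), (array([376., 156.]), 0.79), (array([389., 288.]), 0.67), (array([375., 208.]), 0.59)]
top sleeve_top [(array([377., 151.]), 0.86), (array([307., 215.]), 0.68), (array([225., 207.]), 0.55)]
top scanner [(array([450., 214.]), 0.67)]
top spray [(array([290., 160.]), 0.85)]
top tube_rack [(array([132., 195.]), 0.72)]
side [1249.1  766.2  848.7] [-0.6 -0.6 -0.6]
side coupler [(array([314., 275.]), 0.56)]
side grip_block [(array([317., 248.]), 0.72), (array([324., 253.]), 0.71)]
side hinge [(array([323., 253.]), 0.9)]
side handle_bar [(array([334., 235.]), 0.54)]
side stand [(array([260., 160.]), 0.97), (array([258., 218.]), 0.9), (array([207., 200.]), 0.82), (array([154., 220.]), 0.79)]
side sleeve_top [(array([256., 155.]), 0.87), (array([208., 188.]), 0.71), (array([155., 216.]), 0.67), (array([263., 213.]), 0.57)]
side scanner [(array([173., 169.]), 0.82), (array([319., 246.]), 0.24)]
side spray [(array([227., 257.]), 0.69)]
side tube_rack [(array([409., 337.]), 0.59)]
{'time': 1.0, 'qpos': array([-1.3,  0.4,  0.1,  1.3, -0. ,  1.5]), 'qvel': array([-0., -0.,  0., -0., -0., -0.]), 'tau': array([  0. , -46.4,  27. ,   0. ,  -0. ,   0. ]), 'tool_pos': array([ 197.6, -540. ,  304. ]), 'orientation': array([1. , 0.2, 0. , 0. ]), 'contact_force': array([ 0.4,  0.1, -0.2]), 'wrist_torque': array([0., 0., 0.]), 'finger_force': 0.0, 'gripper_width': 1.0014298364531127}
```

```bash
python3 - <<'E'
import cv2
a=cv2.imread('pics/t0.png');b=cv2.imread('pics/s0.png')
cv2.imwrite('pics/t0c.png',cv2.resize(a[100:325,100:400+100],(800,450),interpolation=cv2.INTER_CUBIC))
cv2.imwrite('pics/s0c.png',cv2.resize(b[100:370,100:460],(800,600),interpolation=cv2.INTER_CUBIC))
E
```

```text
(no output)
```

View pics/t0c.png

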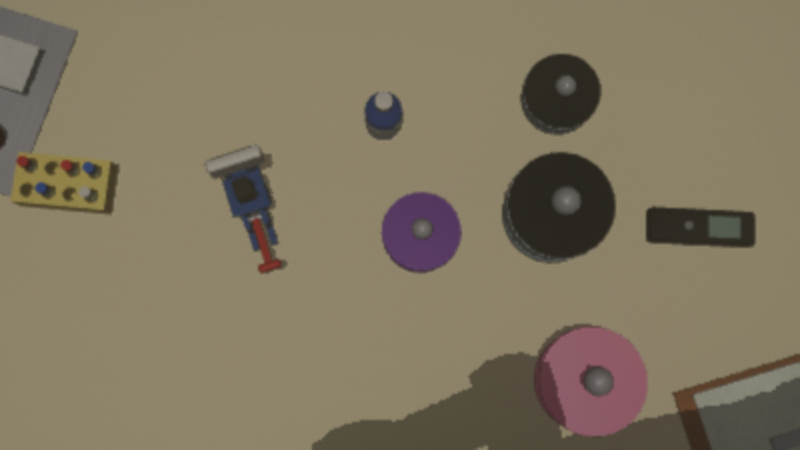

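View pics/s0c.png

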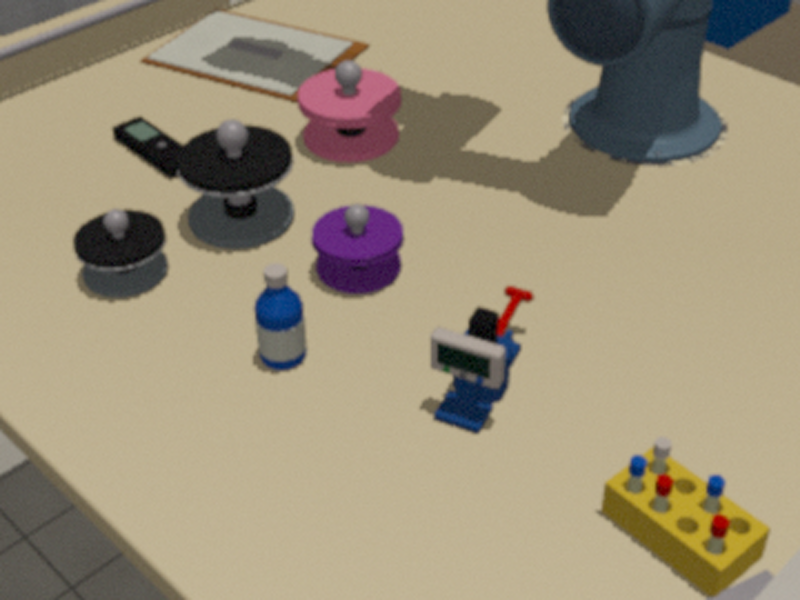

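The top view shows the coupler at about (222,195), with its handle bar at (235,233). The large black stand (the target) is at about (381,202), with a smaller black look-alike above it. The side view shows the target's ball at about (204,159) and the bar at (333,233).

```bash
python3 - <<'E'
from h import *
np.set_printoptions(precision=1,suppress=True)
a=cv2.imread('pics/t0.png');b=cv2.imread('pics/s0.png')
def ball(im,c,thr):
    x0,y0=c[0]-12,c[1]-12
    g=cv2.cvtColor(im[y0:y0+24,x0:x0+24],cv2.COLOR_BGR2GRAY)
    n,l,s,ce=cv2.connectedComponentsWithStats((g>thr).astype(np.uint8))
    k=l[12,12];return ce[k]+[x0,y0],s[k]
bt=ball(a,(383,200),75);bs=ball(b,(204,159),75)
print(bt,bs);print('ball',tri([('top',bt[0]),('side',bs[0])]))
def blob(im,box,f):
    x0,y0,x1,y1=box;h=cv2.cvtColor(im[y0:y1,x0:x1],cv2.COLOR_BGR2HSV).astype(int)
    m=f(h).astype(np.uint8);n,l,s,ce=cv2.connectedComponentsWithStats(m);k=1+np.argmax(s[1:,4]);return ce[k]+[x0,y0],s[k]
dark=lambda h:h[...,2]<70
red=lambda h:((h[...,0]<8)|(h[...,0]>172))&(h[...,1]>140)
pt=blob(a,(335,165,420,240),dark);print('pad top',pt)
for z in(60,80,100):print(z,atz('top',pt[0],z))
print('red',blob(a,(220,190,250,240),red),blob(b,(315,220,345,260),red))
for n,p,q in(('grip',(222,194.5),(318,246)),('grip2',(221,197),(317,248)),('bar',(235,233.5),(332.6,232.8)),('bar2',(235,230),(334,235)),('sleeve',(375,208),(208,188))):
    print(n,tri([('top',p),('side',q)]))
for n in('scanner','spray','tube_rack'):
    p=[m for m in [spotter.mark_of('top',n)] if m]
    if p:print(n,atz('top',p[0][0]['pixel'],0))
E
```

```text
(array([383.3, 199.7]), array([  7,   6,  12,  12, 114], dtype=int32)) (array([203.3, 154.9]), array([  0,   0,  24,  23, 374], dtype=int32))
ball (array([ 549.9, -230. ,  141.2]), [np.float64(2.31241240469809), np.float64(2.3124124046981254)])
pad top (array([379., 203.]), array([  17,   11,   55,   54, 2144], dtype=int32))
60 [ 553.3 -232.1   60. ]
80 [ 549.8 -228.4   80. ]
100 [ 546.4 -224.8  100. ]
red (array([231.8, 224.1]), array([  6,  20,  14,  26, 111], dtype=int32)) (array([329.5, 238.1]), array([  8,   9,  17,  22, 129], dtype=int32))
grip (array([566.8, 193.7,  84.6]), [np.float64(1.0916881224535862), np.float64(1.0916881224535662)])
grip2 (array([564. , 194. ,  76.8]), [np.float64(3.0489281938570145), np.float64(3.0489281938570705)])
bar (array([467.9, 158.5,  44.9]), [np.float64(1.176633972032649), np.float64(1.176633972032726)])
bar2 (array([474.6, 162.5,  44.5]), [np.float64(3.526572836445205), np.float64(3.5265728364453484)])
sleeve (array([ 546.6, -228.3,   32.6]), [np.float64(3.633220259957786), np.float64(3.6332202599577252)])
scanner [ 534.6 -444.1    0. ]
spray [687.1  12.    0. ]
tube_rack [577.7 461.    0. ]
```

```bash
cat >> h.py <<'E'
from scipy.spatial.transform import Rotation as Ro
from scipy.optimize import least_squares
def cw(p,X):  # coupler frame pt -> world, p=(x,y,yaw)
    c,s=np.cos(p[2]),np.sin(p[2]);return np.array([p[0]+c*X[0]-s*X[1],p[1]+s*X[0]+c*X[1],X[2]])
def barc(h):return [-34-72*np.cos(h),0,38+72*np.sin(h)]
def plan(pos,yaw,rows=1,pitch=0):
    """tool down, tool y at world angle yaw+90deg (either sense); prints remaining shift (tool axes now) and turn"""
    s=bot.observe();R=Ro.from_quat(s['orientation'])
    best=None
    for k in(0,np.pi):
        T=Ro.from_euler('z',yaw+k)*Ro.from_euler('x',np.pi)
        rv=(R.inv()*T).as_rotvec(degrees=True)
        q6=s['qpos'][5]
        if best is None or np.linalg.norm(rv)<np.linalg.norm(best):best=rv
    d=R.inv().apply(np.array(pos)-s['tool_pos'])
    print('t',round(s['time'],2),'pos',s['tool_pos'].round(1),'shift',d.round(1),'turn',best.round(1),'q6',round(q6,2),'F',s['contact_force'].round(1),'w',round(s['gripper_width'],3))
    for i in range(rows):
        if rows>1:print((Ro.from_rotvec(-best*i/rows,degrees=True).apply(d/rows)).round(1),(best/rows).round(1))
E
python3 - <<'E'
from h import *
np.set_printoptions(precision=2,suppress=True)
obs=[('top',(222,194.5),lambda h:(0,0,98),1),('top',(217,179.5),lambda h:(41,0,98),1),('top',(203.3,182.6),lambda h:(41,38,98),1.5),('top',(230.6,176),lambda h:(41,-38,98),1.5),
('top',(235.3,233.5),barc,1),('side',(332.6,232.5),barc,1),('top',(229,234.8),lambda h:np.array(barc(h))+[0,17,0],1.5),('top',(242,232),lambda h:np.array(barc(h))-[0,17,0],1.5),('side',(318,242),lambda h:(0,0,95),1.5),('top',(226,203),lambda h:(0,0,0),2),('side',(314,275),lambda h:(0,0,0),2.5)]
def f(p):return np.concatenate([(proj(c,cw(p,X(p[3])))-u)/w for c,u,X,w in obs])
r=least_squares(f,[566,194,.35,.05]);print(r.x);print(f(r.x).reshape(-1,2))
b=cw(r.x,barc(r.x[3]));print('bar',b)
print(Ro.from_quat(bot.observe()['orientation']).as_matrix())
plan([b[0],b[1],b[2]+54+80],r.x[2],13)
E
```

```text
[566.62 192.04   0.33   0.1 ]
[[-0.39 -0.6 ]
 [ 0.1   0.03]
 [ 0.09  0.87]
 [ 0.08 -0.55]
 [ 0.27  0.16]
 [ 0.59 -0.15]
 [ 0.41  0.54]
 [-0.32 -0.19]
 [-0.55  0.05]
 [ 0.12 -1.35]
 [ 0.76 -0.86]]
bar [466.69 157.8   45.32]
[[ 0.94  0.34  0.  ]
 [ 0.34 -0.94 -0.  ]
 [-0.    0.   -1.  ]]
t 1.15 pos [ 197.6 -540.   303.9] shift [ 492.5 -562.8  124.5] turn [0.  0.  1.2] q6 1.46 F [0.8 0.3 0.4] w 1.002
[ 37.9 -43.3   9.6] [0.  0.  0.1]
[ 37.8 -43.4   9.6] [0.  0.  0.1]
[ 37.7 -43.4   9.6] [0.  0.  0.1]
[ 37.7 -43.5   9.6] [0.  0.  0.1]
[ 37.6 -43.5   9.6] [0.  0.  0.1]
[ 37.5 -43.6   9.6] [0.  0.  0.1]
[ 37.5 -43.7   9.6] [0.  0.  0.1]
[ 37.4 -43.7   9.6] [0.  0.  0.1]
[ 37.3 -43.8   9.6] [0.  0.  0.1]
[ 37.3 -43.8   9.6] [0.  0.  0.1]
[ 37.2 -43.9   9.6] [0.  0.  0.1]
[ 37.1 -44.    9.6] [0.  0.  0.1]
[ 37.  -44.    9.6] [0.  0.  0.1]
```

```bash
python3 - <<'E'
from h import *
s=bot.observe();R=Ro.from_quat(s['orientation'])
d=np.array([467,158,180])-s['tool_pos'];n=18
for i in range(n):
    print((Ro.from_euler('z',-(-9.95)*i,degrees=True).apply(R.inv().apply(d/n))).round(0)+0.,'0 0 -9.95')
E
```

```text
[ 27. -31.   7.] 0 0 -9.95
[ 32. -26.   7.] 0 0 -9.95
[ 36. -20.   7.] 0 0 -9.95
[ 39. -13.   7.] 0 0 -9.95
[41. -6.  7.] 0 0 -9.95
[42.  1.  7.] 0 0 -9.95
[41.  8.  7.] 0 0 -9.95
[39. 15.  7.] 0 0 -9.95
[36. 21.  7.] 0 0 -9.95
[31. 27.  7.] 0 0 -9.95
[26. 32.  7.] 0 0 -9.95
[20. 36.  7.] 0 0 -9.95
[14. 39.  7.] 0 0 -9.95
[ 7. 41.  7.] 0 0 -9.95
[ 0. 42.  7.] 0 0 -9.95
[-8. 41.  7.] 0 0 -9.95
[-14.  39.   7.] 0 0 -9.95
[-21.  36.   7.] 0 0 -9.95
```

>>> carry_out(steps="27 -31 7 0 0 -10 60; 32 -26 7 0 0 -10 60; 36 -20 7 0 0 -10 60; 39 -13 7 0 0 -10 60; 41 -6 7 0 0 -10 60")

```text
time: 1.78
tool_pos: [272.2, -346.6, 268.8]
orientation: [0.817, 0.576, 0.0, 0.0]
contact_force: [0.7, 0.3, -0.3]
gripper_width: 0.703
finger_force: 0.0
```

>>> carry_out(steps="42 1 7 0 0 -10 60; 41 8 7 0 0 -10 60; 39 15 7 0 0 -10 60; 36 21 7 0 0 -10 60; 31 27 7 0 0 -10 60")

```text
time: 2.4
tool_pos: [346.5, -151.9, 234.0]
orientation: [0.497, 0.868, -0.0, 0.001]
contact_force: [1.0, -0.0, 0.3]
gripper_width: 0.703
finger_force: 0.0
```

>>> carry_out(steps="26 32 7 0 0 -10 60; 20 36 7 0 0 -10 60; 14 39 7 0 0 -10 60; 7 41 7 0 0 -10 60; 0 42 7 0 0 -10 60")

```text
time: 3.02
tool_pos: [418.8, 42.7, 199.0]
orientation: [0.083, 0.997, -0.0, 0.001]
contact_force: [0.7, -0.1, 0.1]
gripper_width: 0.703
finger_force: 0.0
```

>>> carry_out(steps="-8 41 7 0 0 -10 60; -14 39 7 0 0 -10 60; -21 36 7 0 0 -9 60; 0 0 0 0 0 0 60")

```text
time: 3.52
tool_pos: [462.3, 160.6, 177.5]
orientation: [-0.168, 0.986, 0.0, 0.0]
contact_force: [-0.7, 0.7, -0.7]
gripper_width: 0.704
finger_force: 0.0
```

```bash
python3 - <<'E'
from h import *
plan([466.7,157.8,45+54],.33)
print(bot.observe()['qpos'].round(2))
E
```

```text
t 3.52 pos [462.3 160.6 177.5] shift [-3.2 -4.1 78.5] turn [0.  0.  0.4] q6 -0.13 F [-0.7  0.7 -0.7] w 0.704
[ 0.2   0.29 -0.39  0.89  0.   -0.13]
```

>>> carry_out(steps="-3 -4 27 0 0 0 60; 0 0 27 0 0 0 60; 0 0 27 0 0 0 60; 0 0 0 0 0 0 20; 0 0 0 0 0 0 20")

```text
time: 4.15
tool_pos: [464.9, 155.1, 97.4]
orientation: [-0.165, 0.986, -0.0, -0.001]
contact_force: [-3.9, -0.3, -0.7]
gripper_width: 0.357
finger_force: 59.3
```

>>> carry_out(steps="0 0 0 0 0 0 20; 0 0 0 0 0 0 20; 0 0 0 0 0 0 20")

```text
time: 4.53
tool_pos: [464.9, 155.2, 97.3]
orientation: [-0.166, 0.986, -0.001, -0.001]
contact_force: [-5.5, -2.7, 2.1]
gripper_width: 0.354
finger_force: 59.3
```

```bash
python3 - <<'E'
from h import *
plan([466.7,157.8,45+54],.33)
a=save('top','t1');b=save('side','s1')
A=cv2.resize(a[150:290,150:310],(400,350),interpolation=cv2.INTER_CUBIC)
B=cv2.resize(b[190:330,250:410],(400,350),interpolation=cv2.INTER_CUBIC)
cv2.imwrite('pics/c1.png',np.hstack([A,B])[:,:,::-1])
E
```

```text
t 4.53 pos [464.9 155.2  97.3] shift [-2.6  1.8 -1.7] turn [-0.  -0.1  0.2] q6 -0.14 F [-5.5 -2.7  2.1] w 0.354
```

View pics/c1.png

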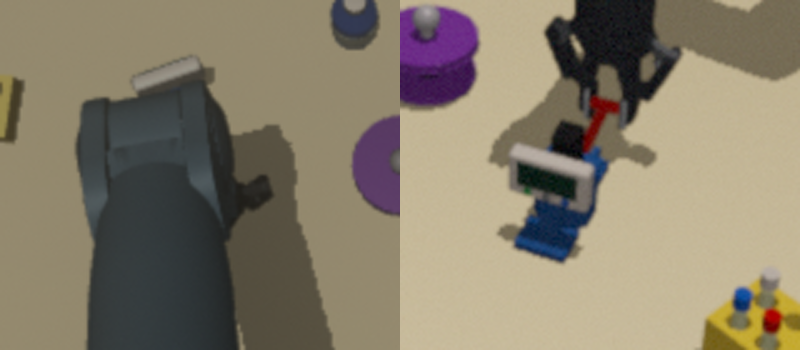

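The pads have closed on the bar's ends, at about (605,105) in the right half of the crop, and the handle is still down. Next I'll lift it along the hinge arc.

>>> carry_out(steps="-1 0 -5 0 0 0 20; -1 0 -5 0 0 0 20; -1.5 0 -5 0 0 0 20; -2 0 -5 0 0 0 20; 0 0 0 0 0 0 20")

```text
time: 5.25
tool_pos: [471.6, 157.7, 117.4]
orientation: [-0.166, 0.986, 0.0, 0.001]
contact_force: [-0.0, -1.2, -3.5]
gripper_width: 0.351
finger_force: 59.4
```

>>> carry_out(steps="-2 0 -5 0 0 0 20; -2.5 0 -5 0 0 0 20; -3 0 -4.5 0 0 0 20; -3 0 -4.5 0 0 0 20; 0 0 0 0 0 0 20")

```text
time: 5.88
tool_pos: [481.1, 161.3, 136.3]
orientation: [-0.166, 0.986, 0.0, 0.0]
contact_force: [-1.9, -0.2, -3.7]
gripper_width: 0.349
finger_force: 59.4
```

```bash
python3 - <<'E'
from h import *
b=save('side','s2')
cv2.imwrite('pics/c2.png',cv2.resize(b[190:330,250:410],(640,560),interpolation=cv2.INTER_CUBIC)[:,:,::-1])
E
```

```text
(no output)
```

View pics/c2.png

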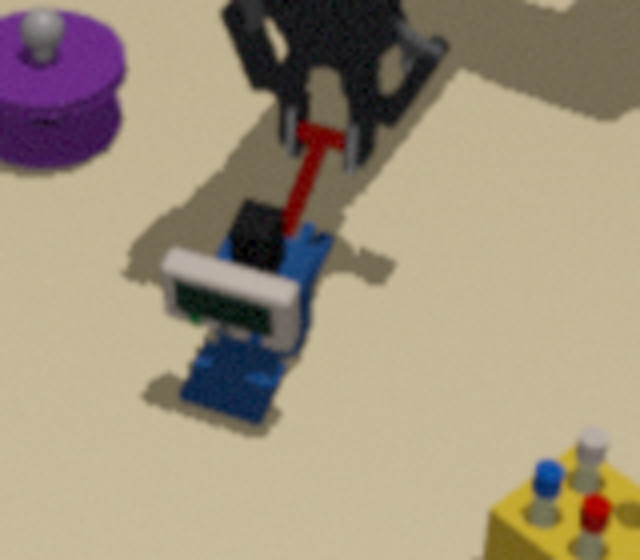

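```bash
python3 - <<'E'
from h import *
np.set_printoptions(precision=2,suppress=True)
def fit(pts,off,sc,bar,x0):
    P=[(np.array(u)/sc+off,X) for u,X in pts]
    def world(p,X):
        X=np.array(X,float)-[66,0,0];c,s=np.cos(p[3]),np.sin(p[3]) # tip about toe: raise tail
        X=np.array([c*X[0]+s*X[2],X[1],-s*X[0]+c*X[2]])+[66,0,0]
        return cw(p,X)
    def f(p):
        r=[(proj('side',world(p,X))-u)/.8 for u,X in P]
        if bar is not None:r.append((world(p,barc(p[4]))-bar)/[2,2,3])
        return np.concatenate(r)
    r=least_squares(f,x0);print('xy yaw tip h',r.x);print((r.fun).reshape(-1)[:]);J=r.jac;print('sd',np.sqrt(np.diag(np.linalg.inv(J.T@J))))
D=[((181,402),(66,-25,0)),((262,425),(66,25,0)),((297,348),(50,38,52)),((168,250),(32,-38,98)),((300,285),(32,38,98)),((258,207),(0,0,98))]
fit(D,np.array([250,190]),4,np.array([481,161,86]),[570,195,.33,0,.6])
for l in('coupler','grip_block','hinge','handle_bar'):
    print(l,[(np.round(m['pixel'],1),round(m['score'],2)) for m in spotter.mark_of('side',l)][:2])
E
```

```text
xy yaw tip h [568.25 194.22   0.38   0.23   0.11]
[ 0.66 -1.52  1.17 -0.89 -1.06  2.    0.52 -2.11  0.49 -1.66 -0.81  2.89
  1.5   0.   -0.74]
sd [1.4  0.93 0.01 0.02 0.07]
coupler [(array([315.6, 270.8]), 0.57)]
grip_block [(array([314.2, 247. ]), 0.97)]
hinge [(array([319.7, 250.6]), 0.93)]
handle_bar [(array([313.3, 247.2]), 0.5), (array([331.9, 226.9]), 0.44)]
```

The picture and fit show the head tipped about its toe by roughly 0.23 rad, because the grip blocks the bar from turning. I'll lower it, release, regrip with the tool tilted back, and turn the tool along with the handle.

>>> carry_out(steps="4 0 10 0 0 0 20; 4 0 10 0 0 0 20; 4 0 10 0 0 0 20; 4 0 9.5 0 0 0 20; 0 0 0 0 0 0 60")

```text
time: 6.75
tool_pos: [465.4, 155.5, 95.9]
orientation: [-0.166, 0.986, -0.0, -0.0]
contact_force: [-0.7, -0.4, -0.5]
gripper_width: 0.549
finger_force: 0.0
```

>>> carry_out(steps="0 0 0 0 0 0 60; 0 0 0 0 0 0 60")

```text
time: 7.0
tool_pos: [465.7, 155.7, 96.5]
orientation: [-0.166, 0.986, -0.0, -0.0]
contact_force: [0.6, 0.1, -0.6]
gripper_width: 0.704
finger_force: 0.0
```

```bash
cat >> h.py <<'E'
def rows(G,pitch,yaw,n,g=54,k=180):
    """n rows taking grasp point to G and tool pitch (deg, about tool y; k=180: tool x = -coupler x); prints rows"""
    s=bot.observe();R=Ro.from_quat(s['orientation']);T=Ro.from_euler('z',yaw+np.radians(k))*Ro.from_euler('x',np.pi)*Ro.from_euler('y',pitch,degrees=True)
    G0=s['tool_pos']+R.apply([0,0,g]);rv=(R.inv()*T).as_rotvec()
    p=s['tool_pos'];Rc=R;G=np.array(G,float)
    print('t',round(s['time'],2),'G0',G0.round(1),'F',s['contact_force'].round(1),'w',round(s['gripper_width']*85.4,1),'q',s['qpos'].round(2))
    for i in range(1,n+1):
        Rn=R*Ro.from_rotvec(rv*i/n);pn=G0+(G-G0)*i/n-Rn.apply([0,0,g])
        print(Rc.inv().apply(pn-p).round(1),np.degrees(rv/n).round(1));p,Rc=pn,Rn
E
python3 - <<'E'
from h import *
np.set_printoptions(precision=2,suppress=True)
b=save('side','s3')
cv2.imwrite('pics/c3.png',cv2.resize(b[190:330,250:410],(640,560),interpolation=cv2.INTER_CUBIC)[:,:,::-1])
for l in('coupler','grip_block','hinge','handle_bar'):
    print(l,[(np.round(m['pixel'],1),round(m['score'],2)) for m in spotter.mark_of('side',l)][:2])
s=bot.observe();G0=s['tool_pos']+Ro.from_quat(s['orientation']).apply([0,0,54])
rows(G0,-30,.33,3)
E
```

```text
coupler [(array([315.6, 279.7]), 0.81)]
grip_block [(array([315.9, 247.4]), 0.85)]
hinge [(array([319.7, 253.4]), 0.61)]
handle_bar [(array([328.1, 234.3]), 0.58)]
t 7.25 G0 [465.7 155.7  42.5] F [ 0.4 -0.1  0. ] w 60.1 q [ 0.19  0.38 -0.5   0.69 -0.   -0.14]
[9.4 0.  0.8] [  0.  -10.    0.1]
[9.4 0.  0.8] [  0.  -10.    0.1]
[9.4 0.  0.8] [  0.  -10.    0.1]
```

View pics/c3.png

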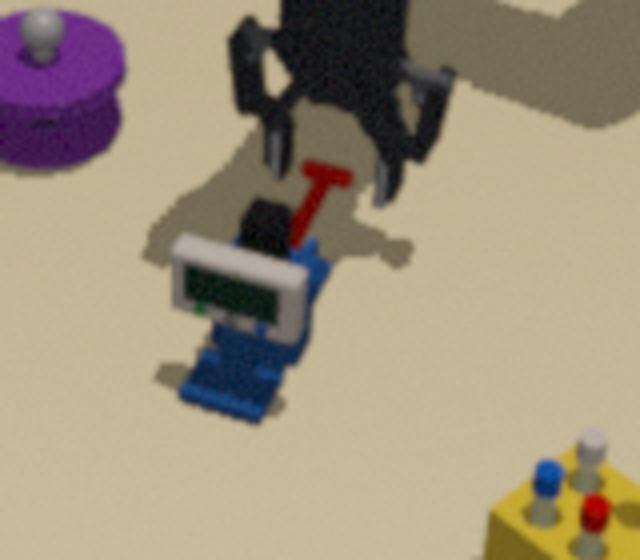

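Level again, with the bar at side pixel (331.8,233.8) between the open fingers. Tilting back and regripping.

>>> carry_out(steps="9.4 0 0.8 0 -10 0 60; 9.4 0 0.8 0 -10 0 60; 9.4 0 0.8 0 -10 0 60; 0 0 0 0 0 0 60")

```text
time: 7.75
tool_pos: [459.2, 151.2, 101.3]
orientation: [-0.161, 0.953, 0.042, 0.252]
contact_force: [-0.5, 0.3, -1.0]
gripper_width: 0.704
finger_force: 0.0
```

```bash
python3 - <<'E'
from h import *
np.set_printoptions(precision=2,suppress=True)
for z in(40,43,46):
    X=atz('side',(331.75,233.75),z);print(z,X)
rows(atz('side',(331.75,233.75),44),-30,.33,1)
# arc rows preview in coupler frame
E
```

```text
40 [468.15 154.76  40.  ]
43 [471.04 157.03  43.  ]
46 [473.94 159.3   46.  ]
t 7.75 G0 [484.4 159.8  54.4] F [-0.5  0.3 -1. ] w 60.1 q [ 0.14  0.15 -1.01 -0.1   0.09 -0.17]
[16.3  2.2  2.9] [ 0.  -0.4  0.2]
```

```bash
python3 - <<'E'
from h import *
np.set_printoptions(precision=2,suppress=True)
rows([470,156.5,44],-15,.33,3)
E
```

```text
t 7.75 G0 [484.4 159.8  54.4] F [-0.5  0.3 -1. ] w 60.1 q [ 0.14  0.15 -1.01 -0.1   0.09 -0.17]
[1.4 0.5 0.8] [0.  4.9 0.1]
[1.3 0.5 1.3] [0.  4.9 0.1]
[1.2 0.5 1.8] [0.  4.9 0.1]
```

>>> carry_out(steps="1.4 0.5 0.8 0 4.9 0 60; 1.3 0.5 1.3 0 4.9 0 60; 1.2 0.5 1.8 0 4.9 0 60; 0 0 0 0 0 0 60")

```text
time: 8.25
tool_pos: [450.5, 151.4, 91.0]
orientation: [-0.165, 0.979, 0.021, 0.12]
contact_force: [0.4, 0.6, -0.2]
gripper_width: 0.703
finger_force: 0.0
```

```bash
python3 - <<'E'
from h import *
np.set_printoptions(precision=2,suppress=True)
rows([470,156.5,44],-15,.33,1)
b=save('side','s4')
cv2.imwrite('pics/c4.png',cv2.resize(b[190:330,250:410],(640,560),interpolation=cv2.INTER_CUBIC)[:,:,::-1])
E
```

```text
t 8.25 G0 [462.7 155.8  38.6] F [ 0.4  0.6 -0.2] w 60.0 q [ 0.17  0.24 -0.78  0.32  0.04 -0.16]
[-7.2 -1.6 -3.5] [ 0.2 -1.1  0.2]
```

View pics/c4.png

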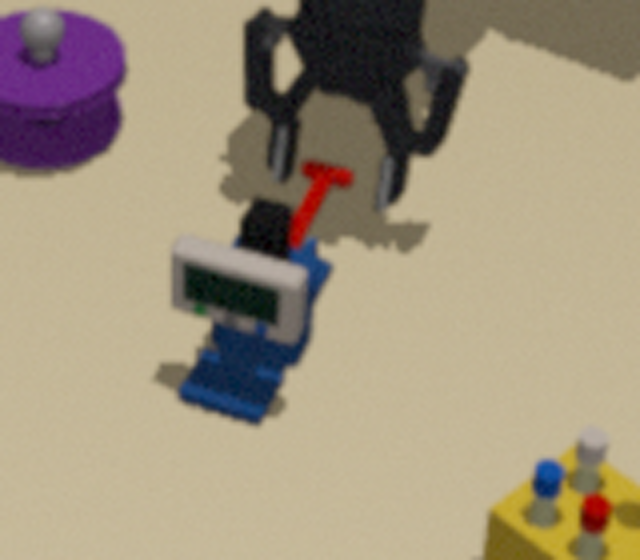

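The bar at (327,175) in the crop still lies between the open fingers. I'll centre on it and close.

>>> carry_out(steps="-7 -1.5 -3.5 0 -1 0 60; 0 0 0 0 0 0 60; 0 0 0 0 0 0 20; 0 0 0 0 0 0 20; 0 0 0 0 0 0 20")

```text
time: 8.93
tool_pos: [456.3, 151.8, 96.5]
orientation: [-0.165, 0.978, 0.023, 0.129]
contact_force: [-0.9, -0.7, 0.9]
gripper_width: 0.352
finger_force: 59.0
```

```bash
python3 - <<'E'
from h import *
np.set_printoptions(precision=2,suppress=True)
s=bot.observe();R=Ro.from_quat(s['orientation']);G=s['tool_pos']+R.apply([0,0,54])
print('G',G,'F',s['contact_force'],'w',s['gripper_width']*85.4,'T',s['wrist_torque'])
h0=0.09;p0=-15;yaw=.335;N=12
ex=np.array([np.cos(yaw),np.sin(yaw),0])
p=s['tool_pos'];Rc=R
for i in range(1,N+1):
    dh=.96*i/N
    Rn=R*Ro.from_euler('y',dh);b0=np.array(barc(h0));b=np.array(barc(h0+dh))
    Gn=G+ex*(b-b0)[0]+[0,0,(b-b0)[2]];pn=Gn-Rn.apply([0,0,54])
    print(Rc.inv().apply(pn-p).round(1),round(np.degrees(.96/N),2));p,Rc=pn,Rn
E
```

```text
G [469.49 156.45  44.32] F [-0.95 -0.7   0.9 ] w 30.038012383330795 T [-0.07  0.47  0.1 ]
[-6.5  0.  -5.1] 4.58
[-6.5  0.  -5.1] 4.58
[-6.5  0.  -5.1] 4.58
[-6.5  0.  -5.1] 4.58
[-6.5  0.  -5.1] 4.58
[-6.5  0.  -5.1] 4.58
[-6.5  0.  -5.1] 4.58
[-6.5  0.  -5.1] 4.58
[-6.5  0.  -5.1] 4.58
[-6.5  0.  -5.1] 4.58
[-6.5  0.  -5.1] 4.58
[-6.5  0.  -5.1] 4.58
```

>>> carry_out(steps="-6.5 0 -5.1 0 4.6 0 20; -6.5 0 -5.1 0 4.6 0 20; -6.5 0 -5.1 0 4.6 0 20; -6.5 0 -5.1 0 4.6 0 20; 0 0 0 0 0 0 20")

```text
time: 9.55
tool_pos: [478.7, 159.4, 120.2]
orientation: [-0.166, 0.986, -0.004, -0.029]
contact_force: [-3.3, -1.0, 3.0]
gripper_width: 0.352
finger_force: 60.1
```

>>> carry_out(steps="-6.5 0 -5.1 0 4.6 0 20; -6.5 0 -5.1 0 4.6 0 20; 0 0 0 0 0 0 20")

```text
time: 9.93
tool_pos: [491.1, 163.8, 128.8]
orientation: [-0.165, 0.98, -0.018, -0.108]
contact_force: [-4.7, -1.2, 5.2]
gripper_width: 0.355
finger_force: 60.3
```

```bash
python3 - <<'E'
from h import *
b=save('side','s5')
cv2.imwrite('pics/c5.png',cv2.resize(b[190:330,250:410],(640,560),interpolation=cv2.INTER_CUBIC)[:,:,::-1])
E
```

```text
(no output)
```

View pics/c5.png

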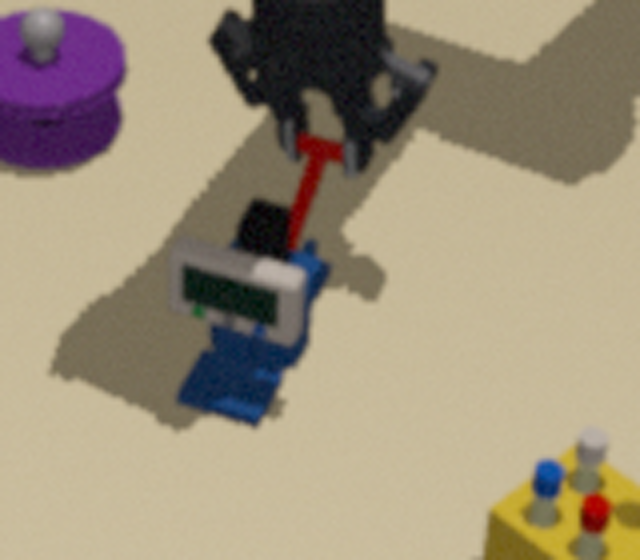

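The head stays level and the handle is about half raised. Continuing.

>>> carry_out(steps="-6.5 0 -5.2 0 4.6 0 20; -6.5 0 -5.2 0 4.6 0 20; -6.5 0 -5.2 0 4.6 0 20; -6.5 0 -5.2 0 4.6 0 20; 0 0 0 0 0 0 20")

```text
time: 10.6
tool_pos: [519.0, 173.7, 140.0]
orientation: [-0.16, 0.95, -0.044, -0.266]
contact_force: [-7.4, -1.3, 8.9]
gripper_width: 0.355
finger_force: 60.4
```

>>> carry_out(steps="-6.5 0 -5.2 0 4.6 0 20; -6.5 0 -5.2 0 4.6 0 20; -6.5 0 -5.2 0 4.6 0 20; 0 0 0 0 0 0 20; 0 0 0 0 0 0 20")

```text
time: 11.22
tool_pos: [544.4, 181.8, 141.5]
orientation: [-0.153, 0.912, -0.063, -0.375]
contact_force: [-3.3, -2.2, 4.7]
gripper_width: 0.353
finger_force: 60.8
```

>>> carry_out(steps="0 0 0 0 0 0 60; 0 0 0 0 0 0 70; 0 0 0 0 0 0 70")

```text
time: 11.6
tool_pos: [544.8, 182.3, 141.5]
orientation: [-0.154, 0.912, -0.063, -0.374]
contact_force: [0.4, -0.7, -0.4]
gripper_width: 0.817
finger_force: 0.0
```

```bash
python3 - <<'E'
from h import *
np.set_printoptions(precision=2,suppress=True)
rows([566,192,190],0,.33,6)
b=save('side','s6')
cv2.imwrite('pics/c6.png',cv2.resize(b[150:330,230:410],(600,600),interpolation=cv2.INTER_CUBIC)[:,:,::-1])
E
```

```text
t 11.6 G0 [509.  169.9 103.1] F [ 0.4 -0.7 -0.4] w 69.8 q [ 0.24  1.13  0.78  2.   -0.07 -0.07]
[  9.9   0.4 -17. ] [-0.  -7.4  0. ]
[  7.6   0.4 -17.2] [-0.  -7.4  0. ]
[  5.3   0.4 -17.2] [-0.  -7.4  0. ]
[  3.1   0.4 -16.8] [-0.  -7.4  0. ]
[  0.9   0.4 -16.2] [-0.  -7.4  0. ]
[ -1.2   0.4 -15.2] [-0.  -7.4  0. ]
```

View pics/c6.png

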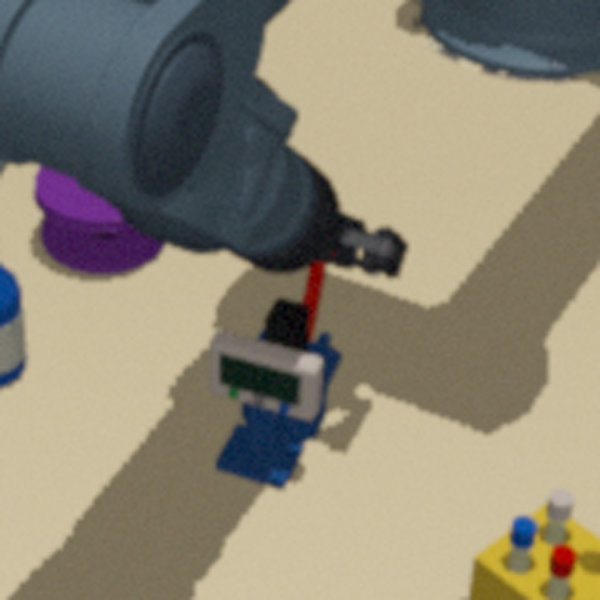

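The handle is well up and the head is level. Backing off.

>>> carry_out(steps="0 0 -25 0 0 0 70; 0 0 -25 0 0 0 70; 0 0 -25 0 -7 0 70")

```text
time: 12.02
tool_pos: [576.6, 193.3, 186.7]
orientation: [-0.158, 0.935, -0.052, -0.312]
contact_force: [0.3, 0.2, 0.2]
gripper_width: 0.82
finger_force: 0.0
```

```bash
python3 - <<'E'
from h import *
np.set_printoptions(precision=2,suppress=True)
rows([500,165,250],0,.33,4)
E
```

```text
t 12.03 G0 [545.9 182.7 143.5] F [0.3 0.2 0.2] w 70.1 q [ 0.24  1.09  0.89  2.02 -0.06 -0.08]
[ 34.5  -0.4 -13.2] [-0.  -9.2  0.1]
[ 31.9  -0.4 -17.2] [-0.  -9.2  0.1]
[ 28.7  -0.4 -20.7] [-0.  -9.2  0.1]
[ 25.1  -0.4 -23.6] [-0.  -9.2  0.1]
```

>>> carry_out(steps="35 0 -13 0 -9.2 0 70; 32 0 -17 0 -9.2 0 70; 28 -30 -20 0 -9.2 0 70; 25 -50 -20 0 -9.2 0 70; 0 -60 0 0 0 0 70")

```text
time: 12.65
tool_pos: [546.7, 35.8, 302.0]
orientation: [-0.167, 0.986, -0.002, -0.012]
contact_force: [0.7, -0.7, -0.2]
gripper_width: 0.817
finger_force: 0.0
```

>>> carry_out(steps="0 -50 0 0 0 0 70; 0 0 0 0 0 0 70")

```text
time: 12.9
tool_pos: [568.6, -13.8, 298.4]
orientation: [-0.164, 0.986, -0.002, -0.014]
contact_force: [-1.2, 0.3, -0.4]
gripper_width: 0.823
finger_force: 0.0
```

```bash
python3 - <<'E'
from h import *
np.set_printoptions(precision=2,suppress=True)
print(bot.observe()['tool_pos'])
a=save('top','t7');b=save('side','s7')
for c in('top','side'):
  for l in('coupler','grip_block','hinge','handle_bar'):
    print(c,l,[(np.round(m['pixel'],1),round(m['score'],2)) for m in spotter.mark_of(c,l)][:2])
A=cv2.resize(a[165:245,190:270],(400,400),interpolation=cv2.INTER_CUBIC)
B=cv2.resize(b[210:290,270:350],(400,400),interpolation=cv2.INTER_CUBIC)
C=cv2.resize(a[165:235,345:415],(400,200+200),interpolation=cv2.INTER_CUBIC)
cv2.imwrite('pics/c7.png',np.hstack([A,B])[:,:,::-1])
E
```

```text
[568.62 -13.82 298.44]
top coupler [(array([222. , 200.4]), 0.65)]
top grip_block [(array([221.7, 192.5]), 0.83)]
top hinge [(array([228., 207.]), 0.69)]
top handle_bar [(array([229.2, 213.7]), 0.66)]
side coupler [(array([314.6, 276.4]), 0.65)]
side grip_block [(array([314.4, 246.2]), 0.73), (array([168.2, 167.8]), 0.67)]
side hinge [(array([320.2, 252.3]), 0.92)]
side handle_bar [(array([327. , 226.2]), 0.45)]
```

View pics/c7.png

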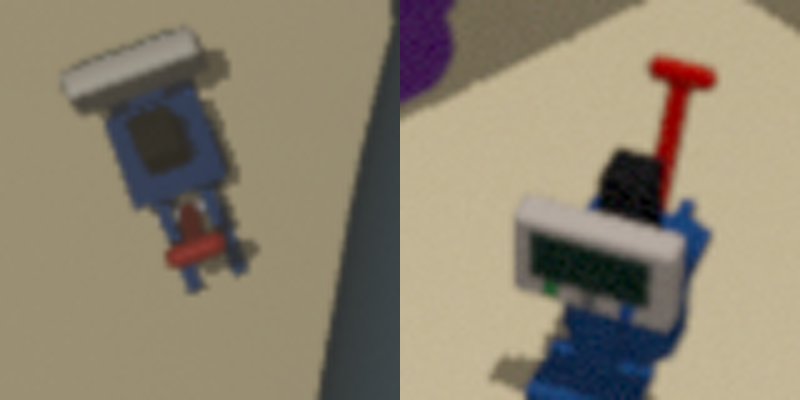

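The top view shows the bar at (196,250) in the crop, directly above the foot tails, so the handle is raised high. The side view shows it upright, bar at (683,72), with the head level.

```bash
python3 - <<'E'
from h import *
np.set_printoptions(precision=2,suppress=True)
T=lambda u,v:('top',np.array([u,v])/5+[190,165]);S=lambda u,v:('side',np.array([u-400,v])/5+[270,210])
k=lambda *X:(lambda h:X)
obs=[(T(196,250),barc,1),(S(683,72),barc,1),(T(170,257),lambda h:np.array(barc(h))+[0,16,0],1),(T(224,243),lambda h:np.array(barc(h))-[0,16,0],1),
(T(193,287),k(-72,18,2),1.5),(T(242,270),k(-72,-18,2),1.5),(T(158,133),k(0,0,98),1),(T(63,78),k(50,38,98),1),(T(190,30),k(50,-38,98),1),
(T(75,103),k(32,38,98-8),3),(S(640,158),k(0,0,98),1.5),(S(685,235),k(32,38,98),1.5),(S(520,200),k(32,-38,98),1.5)]
def f(p):return np.concatenate([(proj(c[0],cw(p,X(p[3])))-c[1])/w for c,X,w in obs])
r=least_squares(f,[566,194,.33,1.],loss='soft_l1');print(r.x);print(f(r.x).reshape(-1,2).T);J=r.jac;print(np.sqrt(np.diag(np.linalg.inv(J.T@J))))
g=cw(r.x,(0,0,76));
rows([g[0],g[1],150],0,r.x[2],4)
# stand refit
a=cv2.imread('pics/t0.png');b=cv2.imread('pics/s0.png')
for n,im,box in(('top',a,(340,165,420,240)),('side',b,(175,145,240,195))):
    x0,y0,x1,y1=box;g=cv2.resize(cv2.cvtColor(im[y0:y1,x0:x1],cv2.COLOR_BGR2GRAY),None,fx=4,fy=4,interpolation=cv2.INTER_CUBIC)
    cs,_=cv2.findContours((g<75).astype(np.uint8),cv2.RETR_EXTERNAL,cv2.CHAIN_APPROX_NONE);c=max(cs,key=cv2.contourArea)
    e=cv2.fitEllipse(cv2.convexHull(c));print(n,'pad ellipse',np.array(e[0])/4+[x0-.4,y0-.4],np.array(e[1])/4,e[2])
    hc=cv2.HoughCircles(cv2.GaussianBlur(g,(5,5),0),cv2.HOUGH_GRADIENT,1.,200,param1=80,param2=8,minRadius=16,maxRadius=32);print('ball',hc[0]/4+np.array([x0-.4,y0-.4,0]) if hc is not None else None)
E
```

```text
[572.11 193.52   0.37   1.1 ]
[[ 0.05 -0.26 -0.51  0.2  -0.37  1.12 -0.48 -1.1   0.44 -0.27 -1.28  0.18
   0.61]
 [ 0.05 -0.35  0.75 -0.64  1.06  0.4   0.25 -1.17 -1.22  0.22  0.59 -0.82
  -2.2 ]]
[1.58 1.23 0.02 0.04]
t 13.4 G0 [567.6 -10.5 243.7] F [ 0.3 -1.2 -0.3] w 70.1 q [-0.12  0.39  0.08  1.29 -0.01 -0.46]
[-18.1  47.8  22.9] [ 0.  -0.4 -0.4]
[-18.3  47.7  23.1] [ 0.  -0.4 -0.4]
[-18.5  47.5  23.2] [ 0.  -0.4 -0.4]
[-18.7  47.4  23.3] [ 0.  -0.4 -0.4]
top pad ellipse [378.85 203.13] [53.03 57.08] 63.152320861816406
ball [[389.23 221.22   5.82]]
side pad ellipse [200.95 170.9 ] [31.25 60.95] 88.98843383789062
ball [[239.47 163.22   7.15]
 [196.22 191.22   5.85]]
```

>>> carry_out(steps="-18 48 23 0 0 0 60; -18 48 23 0 0 0 60; -18.5 47.5 23 0 0 -1 60; -19 47.5 23 0 0 -1 60; 0 0 0 0 0 0 60")

```text
time: 14.02
tool_pos: [570.6, 196.3, 201.3]
orientation: [-0.186, 0.982, -0.001, -0.017]
contact_force: [-0.9, -0.6, -0.0]
gripper_width: 0.703
finger_force: 0.0
```

```bash
python3 - <<'E'
from h import *
np.set_printoptions(precision=2,suppress=True)
rows([572,193.5,80],0,.365,4)
E
```

```text
t 14.03 G0 [568.9 195.8 147.4] F [-0.9 -0.6 -0. ] w 60.0 q [ 0.23  0.5   0.01  1.11 -0.   -0.15]
[-0.6 -0.8 16.8] [ 0.  -0.5  0.1]
[-0.5 -0.8 16.8] [ 0.  -0.5  0.1]
[-0.3 -0.8 16.8] [ 0.  -0.5  0.1]
[-0.2 -0.8 16.8] [ 0.  -0.5  0.1]
```

>>> carry_out(steps="-0.6 -0.8 16.8 0 -0.5 0 60; -0.5 -0.8 16.8 0 -0.5 0 60; -0.3 -0.8 16.8 0 -0.5 0 60; -0.2 -0.8 16.8 0 -0.5 0 60; 0 0 0 0 0 0 50")

```text
time: 14.65
tool_pos: [573.2, 189.3, 135.8]
orientation: [-0.183, 0.983, 0.001, 0.001]
contact_force: [0.0, -0.7, -0.0]
gripper_width: 0.582
finger_force: 0.0
```

```bash
python3 - <<'E'
from h import *
np.set_printoptions(precision=2,suppress=True)
rows([572,193.5,80],0,.365,1)
E
```

```text
t 14.65 G0 [573.3 189.4  81.8] F [ 0.  -0.7 -0. ] w 49.7 q [ 0.21  0.53 -0.13  0.91  0.   -0.16]
[-0.4  4.4  1.8] [0.1 0.2 0.2]
```

>>> carry_out(steps="-0.4 4 2 0 0 0 50; 0 0 0 0 0 0 40; 0 0 0 0 0 0 12; 0 0 0 0 0 0 12; 0 0 0 0 0 0 12")

```text
time: 15.28
tool_pos: [573.5, 194.5, 135.4]
orientation: [-0.184, 0.983, 0.002, 0.003]
contact_force: [-1.2, 0.8, 4.9]
gripper_width: 0.272
finger_force: 60.5
```

>>> carry_out(steps="0 0 0 0 0 0 12; 0 0 -15 0 0 0 12; 0 0 -15 0 0 0 12; 0 0 0 0 0 0 12")

```text
time: 15.78
tool_pos: [573.7, 194.2, 165.9]
orientation: [-0.184, 0.983, 0.002, 0.004]
contact_force: [0.6, -0.2, -7.5]
gripper_width: 0.273
finger_force: 60.1
```

```bash
python3 - <<'E'
from h import *
np.set_printoptions(precision=2,suppress=True)
s=bot.observe();print(s['tool_pos'],s['contact_force'],s['wrist_torque'],s['gripper_width']*85.4)
rows([572,193.5,80],0,.365,1)
b=save('side','s8')
cv2.imwrite('pics/c8.png',cv2.resize(b[170:300,260:390],(600,600),interpolation=cv2.INTER_CUBIC)[:,:,::-1])
E
```

```text
[573.7  194.16 165.89] [ 0.61 -0.19 -7.54] [ 0.01 -0.06  0.02] 23.345765036647922
t 15.78 G0 [574.1 194.4 111.9] F [ 0.6 -0.2 -7.5] w 23.3 q [ 0.22  0.5  -0.09  0.97  0.   -0.15]
[ 2.1 -0.1 31.9] [0.1 0.5 0.2]
```

```bash
cat > st.py <<'E'
from h import *
from scipy.ndimage import map_coordinates,gaussian_filter
from scipy.optimize import minimize
ims={c:gaussian_filter(cv2.imread(f'pics/{n}.png',0).astype(float),.6) for c,n in(('top','t7'),('side','s8'))}
def I(c,P):
    uv=np.array([proj(c,X) for X in P]);return map_coordinates(ims[c],[uv[:,1],uv[:,0]],order=1)
th=np.linspace(0,2*np.pi,72,endpoint=False)
def score(p,cams,parts=('pad','ball')):
    x,y,h=p;s=0
    for c in cams:
        o=ray(c,(280,210))[0]
        d=np.array([o[0]-x,o[1]-y]);d/=np.linalg.norm(d)
        e=np.c_[np.cos(th),np.sin(th)];far=e@d<0.1;near=e@d>.3
        ring=lambda r,z,m:np.c_[x+r*e[m,0],y+r*e[m,1],np.full(m.sum(),z)]
        if 'pad' in parts:
            s+=np.clip(I(c,ring(75,h,far))-I(c,ring(69,h,far)),-20,60).sum()
        if 'ball' in parts:
            C=np.array([x,y,h+27]);v=C-o;D=np.linalg.norm(v);v/=D
            a=np.cross(v,[0,0,1]);a/=np.linalg.norm(a);b=np.cross(a,v)
            m=np.sin(th)>-.5  # skip neck
            q=lambda r:np.array([C+r*(np.cos(t)*a+np.sin(t)*b) for t in th[m]])
            s+=np.clip(I(c,q(16.5))-I(c,q(21.5)),-20,60).sum()
    return -s
if __name__=='__main__':
    np.set_printoptions(precision=2,suppress=True)
    for cams in(('top','side'),):
        for parts in(('pad','ball'),('pad',),('ball',)):
            best=min((minimize(score,[549,-229,h],args=(cams,parts),method='Nelder-Mead',options=dict(initial_simplex=np.array([[549,-229,h],[555,-229,h],[549,-223,h],[549,-229,h+8]]))) for h in(55,65,75,85,95)),key=lambda r:r.fun)
            print(cams,parts,best.x,best.fun)
E
python3 st.py; python3 - <<'E'
from h import *
print(tri([('top',(378.6,203.1)),('side',(205.6,171))]),tri([('top',(383.3,199.7)),('side',(204.3,159.8))]))
E
```

```text
(array([ 549.81016865, -227.25837626,   91.28624689]), [np.float64(2.8340174242435663), np.float64(2.834017424243599)]) (array([ 550.66237512, -231.03308387,  126.47010612]), [np.float64(0.09855600457526328), np.float64(0.09855600457530148)])Traceback (most recent call last):
  File "st.py", line 28, in <module>
    best=min((minimize(score,[549,-229,h],args=(cams,parts),method='Nelder-Mead',options=dict(initial_simplex=np.array([[549,-229,h],[555,-229,h],[549,-223,h],[549,-229,h+8]]))) for h in(55,65,75,85,95)),key=lambda r:r.fun)
  File "st.py", line 28, in <genexpr>
    best=min((minimize(score,[549,-229,h],args=(cams,parts),method='Nelder-Mead',options=dict(initial_simplex=np.array([[549,-229,h],[555,-229,h],[549,-223,h],[549,-229,h+8]]))) for h in(55,65,75,85,95)),key=lambda r:r.fun)
              ~~~~~~~~^^^^^^^^^^^^^^^^^^^^^^^^^^^^^^^^^^^^^^^^^^^^^^^^^^^^^^^^^^^^^^^^^^^^^^^^^^^^^^^^^^^^^^^^^^^^^^^^^^^^^^^^^^^^^^^^^^^^^^^^^^^^^^^^^^^^^^^^^^^^^^^^^^^^^^^^^^^
    res = _minimize_neldermead(fun, x0, args, callback, bounds=bounds,
                               **options)
    fxr = func(xr)
    fx = function(np.copy(x), *(wrapper_args + args))
  File "st.py", line 16, in score
    s+=np.clip(I(c,ring(75,h,far))-I(c,ring(69,h,far)),-20,60).sum()
                                   ~^^^^^^^^^^^^^^^^^^
  File "st.py", line 6, in I
    uv=np.array([proj(c,X) for X in P]);return map_coordinates(ims[c],[uv[:,1],uv[:,0]],order=1)
                 ~~~~^^^^^
  File "h.py", line 11, in proj
    k=eyes.calibration(c);v=np.array(k['R'])@np.array(X)+np.array(k['t']);return np.array([k['fx']*v[0]/v[2]+k['cx'],k['fy']*v[1]/v[2]+k['cy']])
ValueError: time passes only in moves, steps and waits
```

```bash
sed -i "s/eyes.calibration(c)/cal(c)/" h.py; sed -i "2a import functools\ncal=functools.lru_cache(None)(lambda c:eyes.calibration(c))" h.py; sed -i "s/'t7'/'t0'/;s/'s8'/'s0'/" st.py; python3 st.py; python3 -c "
from h import *
print(bot.observe()['time'])"
```

```text
('top', 'side') ('pad', 'ball') [ 551.17 -230.39   93.54] -5783.29452110178
('top', 'side') ('pad',) [ 551.07 -230.07   94.83] -3709.558496225828
('top', 'side') ('ball',) [ 551.2  -230.87   90.98] -2218.27921576426
15.825
```

```bash
python3 - <<'E'
from h import *
np.set_printoptions(precision=2,suppress=True)
rows([552.7,-229.8,256],0,.366,12)
E
```

```text
t 15.82 G0 [573.6 194.3 111.1] F [-1.   0.6 -8. ] w 23.5 q [ 0.22  0.5  -0.09  0.97  0.   -0.15]
[ 14.3 -32.3 -12.2] [0. 0. 0.]
[ 14.3 -32.3 -12.2] [0. 0. 0.]
[ 14.3 -32.3 -12.2] [0. 0. 0.]
[ 14.3 -32.3 -12.2] [0. 0. 0.]
[ 14.3 -32.3 -12.2] [0. 0. 0.]
[ 14.3 -32.3 -12.2] [0. 0. 0.]
[ 14.3 -32.3 -12.2] [0. 0. 0.]
[ 14.3 -32.3 -12.1] [0. 0. 0.]
[ 14.3 -32.3 -12.1] [0. 0. 0.]
[ 14.2 -32.4 -12.1] [0. 0. 0.]
[ 14.2 -32.4 -12.1] [0. 0. 0.]
[ 14.2 -32.4 -12.1] [0. 0. 0.]
```

>>> carry_out(steps="7 -16 -30 0 0 0 12; 14 -32 -30 0 0 0 12; 14.5 -32 -30 0 0 0 12; 14.5 -32.5 -30 0 0 0 12; 14.5 -32.5 -25 0 0 0 12")

```text
time: 16.45
tool_pos: [564.0, 33.8, 309.5]
orientation: [-0.184, 0.983, 0.002, 0.002]
contact_force: [0.6, -0.7, -8.5]
gripper_width: 0.274
finger_force: 60.9
```

>>> carry_out(steps="14.5 -32.5 0 0 0 0 12; 14.5 -32.5 0 0 0 0 12; 14.5 -32.5 0 0 0 0 12; 14.5 -32.5 0 0 0 0 12; 14.5 -32.5 0 0 0 0 12")

```text
time: 17.08
tool_pos: [554.8, -143.7, 307.3]
orientation: [-0.184, 0.983, 0.002, 0.002]
contact_force: [0.3, 0.1, -7.9]
gripper_width: 0.271
finger_force: 60.9
```

>>> carry_out(steps="14 -32 0 0 0 0 12; 14 -32 0 0 0 0 12; 6 -16 0 0 0 0 12; 0 0 0 0 0 0 12; 0 0 0 0 0 0 12")

```text
time: 17.7
tool_pos: [552.5, -228.5, 307.5]
orientation: [-0.184, 0.983, 0.002, 0.003]
contact_force: [-0.0, -0.1, -8.6]
gripper_width: 0.277
finger_force: 61.1
```

```bash
python3 - <<'E'
from h import *
np.set_printoptions(precision=2,suppress=True)
rows([552.7,-229.8,256],0,.366,1)
s=bot.observe();print(s['tool_pos'],s['contact_force'],s['gripper_width']*85.4,Ro.from_quat(s['orientation']).as_matrix()[:,2])
a=save('top','t9');b=save('side','s9')
A=cv2.resize(a[140:240,320:420],(400,400),interpolation=cv2.INTER_CUBIC)
B=cv2.resize(b[80:200,150:270],(400,400),interpolation=cv2.INTER_CUBIC)
cv2.imwrite('pics/c9.png',np.hstack([A,B])[:,:,::-1])
E
```

```text
t 17.7 G0 [ 552.7 -228.2  253.5] F [-0.  -0.1 -8.6] w 23.7 q [-0.5   0.42  0.16  1.31  0.01 -0.87]
[ 0.3 -1.3 -2.5] [0.2 0.3 0.2]
[ 552.49 -228.46  307.53] [-0.03 -0.14 -8.65] 23.669709984709705 [ 0.    0.01 -1.  ]
```

View pics/c9.png

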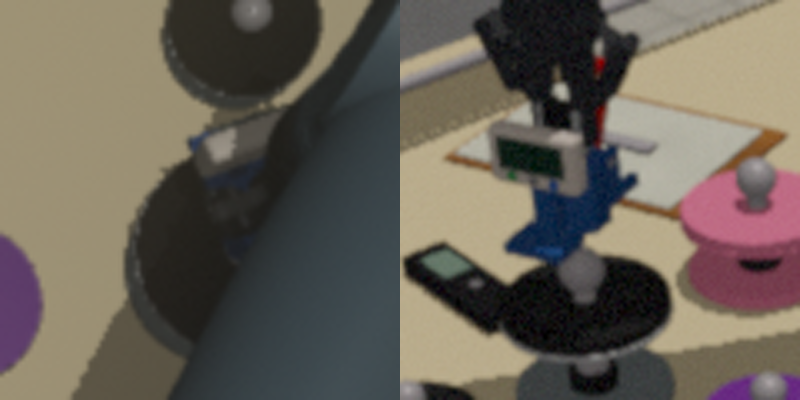

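The coupler hangs over the ball in the side view, with the ball at (580,272), toe edge at (505–560,250) and display at (490–585,125–195) in the crop. The arm hides the top view.

```bash
python3 - <<'E'
from h import *
np.set_printoptions(precision=2,suppress=True)
S=lambda u,v:np.array([u-400,v])*.3+[150-.35,80-.35]
z=172
obs=[(S(490,124),(50,-38,98),1),(S(584,160),(50,38,98),1),(S(583,197),(50,38,52),1),(S(492,178),(50,-38,52),1),(S(504,248),(66,-25,0),1),(S(562,260),(66,25,0),1),(S(637,180),(-72,18,6),1.5)]
def f(p,zz=z):return np.concatenate([(proj('side',cw([p[0],p[1],p[2]],X)+[0,0,zz])-u)/w for u,X,w in obs]+[[(p[2]-.366)/.02]])
r=least_squares(f,[551,-230,.366],loss='soft_l1');print(r.x);print(f(r.x)[:-1].reshape(-1,2).T)
J=r.jac;print(np.sqrt(np.diag(np.linalg.inv(J.T@J))))
print('ball px pred',proj('side',[551.2,-230.4,120.5]),'obs',S(581,272))
E
```

```text
[ 548.99 -230.48    0.37]
[[-0.75 -2.61 -0.46  1.02  0.9   0.23  0.9 ]
 [-0.06 -5.55 -0.03  0.14  0.76  1.01 -1.  ]]
[1.91 2.56 0.02]
ball px pred [204.47 161.84] obs [203.95 161.25]
```

>>> carry_out(steps="-0.4 -1.3 9 0 0 0 12; 0 0 9 0 0 0 12; 0 0 9 0 0 0 12; 0 0 5 0 0 0 12; 0 0 0 0 0 0 12")

```text
time: 18.42
tool_pos: [553.2, -230.4, 275.1]
orientation: [-0.184, 0.983, 0.002, 0.002]
contact_force: [0.3, 0.3, -8.4]
gripper_width: 0.273
finger_force: 61.0
```

>>> carry_out(steps="0 0 1.5 0 0 0 12; 0 0 1.5 0 0 0 12; 0 0 1.5 0 0 0 12; 0 0 0 0 0 0 12")

```text
time: 18.92
tool_pos: [553.5, -230.5, 271.2]
orientation: [-0.184, 0.983, 0.002, 0.003]
contact_force: [0.2, 0.1, -7.3]
gripper_width: 0.273
finger_force: 61.0
```

```bash
cat > q.py <<'E'
from h import *
np.set_printoptions(precision=2,suppress=True)
s=bot.observe();R=Ro.from_quat(s['orientation'])
print('t',s['time'],'tcp',s['tool_pos'],'F',s['contact_force'],'Ftool',R.inv().apply(s['contact_force']+[0,0,8]),'T',s['wrist_torque'],'und',s['tool_pos'][2]-135.4,'zax',R.as_matrix()[:,2],'w',s['gripper_width']*85.4)
E
python3 q.py
```

```text
t 18.925 tcp [ 553.53 -230.52  271.25] F [ 0.23  0.05 -7.29] Ftool [-0.24 -0.04 -0.71] T [-0.05  0.   -0.01] und 135.84985073974642 zax [ 0.  0. -1.] w 23.299660935360436
```

>>> carry_out(steps="0 0.8 1 0 0 0 12; 0 0 1 0 0 0 12; 0 0 1 0 0 0 12; 0 0 1 0 0 0 12; 0 0 0 0 0 0 12")

```text
time: 19.55
tool_pos: [553.2, -229.8, 267.2]
orientation: [-0.184, 0.983, 0.002, 0.003]
contact_force: [0.3, 0.5, -8.2]
gripper_width: 0.272
finger_force: 61.0
```

>>> carry_out(steps="0 0 1 0 0 0 12; 0 0 1 0 0 0 12; 0 0 1 0 0 0 12; 0 0 0 0 0 0 12")

```text
time: 20.05
tool_pos: [553.2, -229.9, 264.3]
orientation: [-0.184, 0.983, 0.001, 0.002]
contact_force: [-0.7, -0.1, -7.2]
gripper_width: 0.275
finger_force: 61.1
```

```bash
python3 q.py
```

```text
t 20.05 tcp [ 553.17 -229.88  264.3 ] F [-0.66 -0.07 -7.16] Ftool [ 0.63  0.18 -0.84] T [-0.16  0.2   0.05] und 128.90416331408736 zax [ 0.  0. -1.] w 23.524041877813914
```

>>> carry_out(steps="0 0 0.7 0 0 0 12; 0 0 0.7 0 0 0 12; 0 0 0.6 0 0 0 12; 0 0 0 0 0 0 12")

```text
time: 20.55
tool_pos: [553.0, -230.0, 262.4]
orientation: [-0.183, 0.983, 0.001, 0.002]
contact_force: [-3.3, -1.8, -4.3]
gripper_width: 0.273
finger_force: 61.4
```

```bash
python3 q.py
```

```text
t 20.55 tcp [ 553.04 -229.95  262.39] F [-3.32 -1.83 -4.27] Ftool [ 3.74 -0.51 -3.75] T [-0.39  0.77  0.05] und 126.99317936140918 zax [ 0.  0. -1.] w 23.29999005166621
```

>>> carry_out(steps="0 0 -1 0 0 0 12; 1.5 0 0 0 0 0 12; 1.5 0 0 0 0 0 12; 0 0 0 0 0 0 12")

```text
time: 21.05
tool_pos: [550.7, -230.6, 263.4]
orientation: [-0.184, 0.983, 0.002, 0.003]
contact_force: [-0.2, 0.2, -7.5]
gripper_width: 0.275
finger_force: 61.2
```

>>> carry_out(steps="0 0 1 0 0 0 12; 0 0 1 0 0 0 12; 0 0 1 0 0 0 12; 0 0 0 0 0 0 12")

```text
time: 21.55
tool_pos: [550.5, -230.8, 260.2]
orientation: [-0.184, 0.983, 0.002, 0.003]
contact_force: [0.5, 0.8, -7.4]
gripper_width: 0.276
finger_force: 61.2
```

```bash
python3 q.py
```

```text
t 21.55 tcp [ 550.49 -230.76  260.16] F [ 0.5   0.79 -7.41] Ftool [-0.75  0.56 -0.59] T [-0.05  0.05  0.04] und 124.75877804658697 zax [ 0.  0. -1.] w 23.5763591737202
```

>>> carry_out(steps="0 0 0.8 0 0 0 12; 0 0 0.8 0 0 0 12; 0 0 0.8 0 0 0 12; 0 0 0 0 0 0 12")

```text
time: 22.05
tool_pos: [550.5, -230.8, 257.8]
orientation: [-0.184, 0.983, 0.002, 0.003]
contact_force: [-0.6, 0.8, -8.9]
gripper_width: 0.274
finger_force: 61.2
```

```bash
python3 q.py
```

```text
t 22.05 tcp [ 550.48 -230.76  257.84] F [-0.62  0.81 -8.95] Ftool [0.29 0.98 0.95] T [0.02 0.01 0.  ] und 122.44314278683598 zax [ 0.  0. -1.] w 23.408378568541593
```

>>> carry_out(steps="0 0 0.8 0 0 0 12; 0 0 0.8 0 0 0 12; 0 0 0.8 0 0 0 12; 0 0 0 0 0 0 12")

```text
time: 22.55
tool_pos: [550.5, -230.8, 255.4]
orientation: [-0.184, 0.983, 0.002, 0.003]
contact_force: [0.9, 0.7, -7.7]
gripper_width: 0.279
finger_force: 61.2
```

>>> carry_out(steps="0 0 0.8 0 0 0 12; 0 0 0.8 0 0 0 12; 0 0 0 0 0 0 12")

```text
time: 22.92
tool_pos: [550.5, -230.8, 253.8]
orientation: [-0.184, 0.983, 0.002, 0.003]
contact_force: [-0.2, -0.6, -7.7]
gripper_width: 0.273
finger_force: 61.2
```

```bash
python3 q.py
```

```text
t 22.925 tcp [ 550.51 -230.79  253.84] F [-0.19 -0.57 -7.69] Ftool [ 0.38 -0.46 -0.32] T [ 0.03  0.03 -0.04] und 118.44016034898172 zax [ 0.  0. -1.] w 23.293806633941504
```

>>> carry_out(steps="0 0 1.2 0 0 0 12; 0 0 1.2 0 0 0 12; 0 0 1.2 0 0 0 12; 0 0 1.2 0 0 0 12; 0 0 0 0 0 0 12")

```text
time: 23.55
tool_pos: [550.5, -230.7, 248.9]
orientation: [-0.184, 0.983, 0.002, 0.003]
contact_force: [0.7, 0.3, -8.3]
gripper_width: 0.276
finger_force: 61.2
```

>>> carry_out(steps="0 0 1.2 0 0 0 12; 0 0 1.2 0 0 0 12; 0 0 1.2 0 0 0 12; 0 0 1.2 0 0 0 12; 0 0 0 0 0 0 12")

```text
time: 24.18
tool_pos: [550.5, -230.7, 244.2]
orientation: [-0.184, 0.983, 0.002, 0.003]
contact_force: [0.0, -0.4, -8.1]
gripper_width: 0.275
finger_force: 61.2
```

```bash
python3 q.py
```

```text
t 24.175 tcp [ 550.53 -230.73  244.17] F [ 0.   -0.44 -8.14] Ftool [ 0.16 -0.42  0.14] T [ 0.03 -0.   -0.02] und 108.76690988640519 zax [ 0.  0. -1.] w 23.500289762751148
```

>>> carry_out(steps="0 0 1.2 0 0 0 12; 0 0 1.2 0 0 0 12; 0 0 1.2 0 0 0 12; 0 0 1.2 0 0 0 12; 0 0 1.2 0 0 0 12")

```text
time: 24.8
tool_pos: [550.7, -230.7, 238.2]
orientation: [-0.184, 0.983, 0.002, 0.003]
contact_force: [0.1, -0.5, -8.5]
gripper_width: 0.274
finger_force: 61.2
```

>>> carry_out(steps="0 0 1 0 0 0 12; 0 0 0.6 0 0 0 12; 0 0 0.6 0 0 0 12; 0 0 0 0 0 0 12")

```text
time: 25.3
tool_pos: [550.6, -230.7, 236.1]
orientation: [-0.184, 0.983, 0.002, 0.003]
contact_force: [-0.3, 0.4, -8.8]
gripper_width: 0.271
finger_force: 61.2
```

>>> carry_out(steps="0 0 0.5 0 0 0 12; 0 0 0.5 0 0 0 12; 0 0 0.5 0 0 0 12; 0 0 0 0 0 0 12")

```text
time: 25.8
tool_pos: [550.6, -230.7, 234.6]
orientation: [-0.184, 0.983, 0.002, 0.003]
contact_force: [-0.4, 0.2, -7.6]
gripper_width: 0.273
finger_force: 61.2
```

Underside is now at about 99.

>>> carry_out(steps="0 0 0.5 0 0 0 12; 0 0 0.5 0 0 0 12; 0 0 0.5 0 0 0 12; 0 0 0 0 0 0 12")

```text
time: 26.3
tool_pos: [550.6, -230.7, 233.1]
orientation: [-0.184, 0.983, 0.002, 0.003]
contact_force: [-0.5, -0.1, -8.0]
gripper_width: 0.272
finger_force: 61.2
```

>>> carry_out(steps="0 0 0.5 0 0 0 12; 0 0 0.5 0 0 0 12; 0 0 0 0 0 0 12")

```text
time: 26.68
tool_pos: [550.7, -230.7, 232.5]
orientation: [-0.184, 0.983, 0.001, 0.003]
contact_force: [-1.9, 0.2, -4.3]
gripper_width: 0.274
finger_force: 61.4
```

>>> carry_out(steps="0 0 0.5 0 0 0 12; 0 0 0.5 0 0 0 12; 0 0 0 0 0 0 12")

```text
time: 27.05
tool_pos: [550.7, -230.7, 231.8]
orientation: [-0.184, 0.983, 0.001, 0.003]
contact_force: [-2.3, 0.8, 1.3]
gripper_width: 0.274
finger_force: 62.2
```

>>> carry_out(steps="0 0 0 0 0 0 12; 0 0 0 0 0 0 12; 0 0 0 0 0 0 30; 0 0 0 0 0 0 50; 0 0 0 0 0 0 50")

```text
time: 27.68
tool_pos: [551.1, -230.9, 231.3]
orientation: [-0.184, 0.983, 0.001, 0.003]
contact_force: [-0.1, -0.0, 1.1]
gripper_width: 0.59
finger_force: 0.0
```

>>> carry_out(steps="0 0 -15 0 0 0 50; 0 0 -30 0 0 0 50; 0 0 -30 0 0 0 30; 20 0 -30 0 0 0 10; 40 0 0 0 0 0 0")

```text
time: 28.3
tool_pos: [495.8, -253.6, 339.8]
orientation: [-0.185, 0.983, -0.001, 0.005]
contact_force: [-0.2, -0.3, -0.2]
gripper_width: 0.001
finger_force: 0.0
```

```bash
python3 - <<'E'
from h import *
np.set_printoptions(precision=2,suppress=True)
p=np.array([551.0,-230.6,.366]); p[:2]-=0
print(bot.observe()['tool_pos'],bot.observe()['qpos'])
b=save('side','s10')
hsv=cv2.cvtColor(b,cv2.COLOR_RGB2HSV).astype(int)
m=(((hsv[...,0]<8)|(hsv[...,0]>172))&(hsv[...,1]>130)).astype(np.uint8);m[:,:150]=0;m[230:]=0;m[:, 260:]=0
n,l,s,c=cv2.connectedComponentsWithStats(m);print(s[1:],c[1:])
for h in(.9,1.0,1.1,1.2):
    X=cw(p,barc(h))+[0,0,96.5];print(h,X,proj('side',X),proj('side',cw(p,(-34,0,38))+[0,0,96.5]))
for lab in('coupler','grip_block','hinge','handle_bar'):
    print(lab,[(np.round(q['pixel'],1),round(q['score'],2)) for q in spotter.mark_of('side',lab)][:2])
print('pred',proj('side',[*p[:2],96.5]),proj('side',[*p[:2],172.5]))
E
```

```text
[ 495.8  -253.61  339.76] [-0.59  0.33  0.1   1.33  0.01 -0.96]
[[208 123  12  26 106]
 [200 137   1   1   1]
 [206 140   1   1   1]
 [255 161   1   1   1]
 [257 160   1   1   1]
 [223 164   1   1   1]
 [185 168   1   1   1]
 [176 178   1   1   1]
 [206 196   1   1   1]] [[212.56 133.74]
 [200.   137.  ]
 [206.   140.  ]
 [255.   161.  ]
 [257.   160.  ]
 [223.   164.  ]
 [185.   168.  ]
 [176.   178.  ]
 [206.   196.  ]]
0.9 [ 477.46 -258.79  190.9 ] [216.69 125.95] [210.33 151.44]
1.0 [ 482.93 -256.69  195.09] [215.49 125.49] [210.33 151.44]
1.1 [ 488.76 -254.46  198.67] [214.24 125.3 ] [210.33 151.44]
1.2 [ 494.89 -252.11  201.61] [212.93 125.36] [210.33 151.44]
coupler [(array([208.3, 169.8]), 0.76)]
grip_block [(array([200.7, 142.8]), 0.65), (array([203.4, 168.9]), 0.65)]
hinge [(array([213.1, 150.3]), 0.81)]
handle_bar [(array([213. , 127.3]), 0.45)]
pred [205.34 169.3 ] [202.56 144.98]
```

```bash
python3 - <<'E'
from h import *
np.set_printoptions(precision=1,suppress=True)
print('tips',bot.tips_ahead)
def tip(h,c=5,r=58):return np.array([-34-r*np.cos(h)+c*np.sin(h)+11,38+r*np.sin(h)+c*np.cos(h)])
prev=np.array([-39,92.])
for h in np.arange(1.1,-.01,-.1):
    t=tip(h);print(round(h,1),t,'row x',round(-(t-prev)[0],1),'z',round(-(t-prev)[1],1));prev=t
rows([551-.934*39,-230.6-.358*39,96.5+92],0,.366,1,g=73)
E
```

```text
tips 72.6
1.1 [-44.9  92. ] row x 5.9 z 0.0
1.0 [-50.1  89.5] row x 5.3 z 2.5
0.9 [-55.1  86.5] row x 5.0 z 3.0
0.8 [-59.8  83.1] row x 4.7 z 3.5
0.7 [-64.1  79.2] row x 4.3 z 3.9
0.6 [-68.   74.9] row x 3.9 z 4.3
0.5 [-71.5  70.2] row x 3.5 z 4.7
0.4 [-74.5  65.2] row x 3.0 z 5.0
0.3 [-76.9  59.9] row x 2.5 z 5.3
0.2 [-78.9  54.4] row x 1.9 z 5.5
0.1 [-80.2  48.8] row x 1.4 z 5.7
-0.0 [-81.  43.] row x 0.8 z 5.8
t 28.55 G0 [ 495.  -252.6  263.6] F [-0.5 -0.8  0.2] w 0.1 q [-0.6  0.3  0.1  1.3  0.  -1. ]
[-21.1   0.5  75.2] [0.1 0.4 0.2]
```

>>> carry_out(steps="-21 1.7 0 0 0 0 0; 0 0 20 0 0 0 0; 0 0 20 0 0 0 0; 0 0 0 0 0 0 0")

```text
time: 29.05
tool_pos: [513.3, -242.5, 294.2]
orientation: [-0.184, 0.983, 0.003, 0.001]
contact_force: [0.8, 0.0, 0.6]
gripper_width: -0.002
finger_force: 0.0
```

```bash
python3 - <<'E'
from h import *
np.set_printoptions(precision=1,suppress=True)
rows([551-.934*39,-230.6-.358*39,96.5+92],0,.366,2,g=73)
E
```

```text
t 29.05 G0 [ 513.5 -242.   221.2] F [0.8 0.  0.6] w -0.2 q [-0.6  0.4  0.   1.2  0.  -0.9]
[-0.1 -1.3 16.3] [0.1 0.1 0.1]
[-0.2 -1.2 16.3] [0.1 0.1 0.1]
```

>>> carry_out(steps="0 -1.2 16 0 0 0 0; 0 -1.2 16.5 0 0 0 0; 0 0 0 0 0 0 0; 3 0 0 0 0 0 0; 3 0 0 0 0 0 0")

```text
time: 29.68
tool_pos: [509.2, -248.0, 264.5]
orientation: [-0.184, 0.983, 0.001, 0.003]
contact_force: [0.1, 0.3, -0.3]
gripper_width: 0.001
finger_force: 0.0
```

>>> carry_out(steps="2.7 0 1.2 0 0 0 0; 2.6 0 1.3 0 0 0 0; 2.5 0 1.5 0 0 0 0; 2.5 0 1.5 0 0 0 0; 0 0 0 0 0 0 0")

```text
time: 30.3
tool_pos: [499.0, -251.5, 257.7]
orientation: [-0.183, 0.983, 0.001, 0.003]
contact_force: [0.9, -0.5, 0.8]
gripper_width: -0.003
finger_force: 0.3
```

```bash
python3 q.py
```

```text
t 30.3 tcp [ 499.01 -251.54  257.7 ] F [ 0.94 -0.47  0.81] Ftool [-0.76 -0.76 -8.81] T [-0.07 -0.11 -0.01] und 122.30150197584172 zax [ 0.  0. -1.] w -0.2505214278272109
```

>>> carry_out(steps="2.4 0 1.7 0 0 0 0; 2.3 0 1.8 0 0 0 0; 2.2 0 1.9 0 0 0 0; 2.1 0 2 0 0 0 0; 0 0 0 0 0 0 0")

```text
time: 30.92
tool_pos: [490.5, -254.6, 250.0]
orientation: [-0.183, 0.983, 0.002, 0.002]
contact_force: [0.0, -0.7, 0.3]
gripper_width: -0.0
finger_force: 0.1
```

>>> carry_out(steps="2 0 2.1 0 0 0 0; 1.9 0 2.2 0 0 0 0; 1.8 0 2.3 0 0 0 0; 1.7 0 2.4 0 0 0 0; 0 0 0 0 0 0 0")

```text
time: 31.55
tool_pos: [483.7, -257.3, 241.0]
orientation: [-0.183, 0.983, 0.002, 0.002]
contact_force: [0.5, 0.6, 0.9]
gripper_width: 0.002
finger_force: 0.1
```

```bash
python3 - <<'E'
from h import *
import runpy;runpy.run_path('q.py')
p=np.array([551.0,-230.6,.366])
b=save('side','s11')
hsv=cv2.cvtColor(b,cv2.COLOR_RGB2HSV).astype(int)
m=(((hsv[...,0]<8)|(hsv[...,0]>172))&(hsv[...,1]>130)).astype(np.uint8);m[:,:150]=0;m[230:]=0;m[:, 260:]=0
n,l,s,c=cv2.connectedComponentsWithStats(m);print([(x,y) for x,y in zip(s[1:].tolist(),c[1:].round(1).tolist()) if x[4]>5])
for h in(0,.2,.4,.6,.8,1.):
    X=cw(p,barc(h))+[0,0,96.5];print(h,proj('side',X).round(1))
for lab in('handle_bar',):
    print(lab,[(np.round(q['pixel'],1),round(q['score'],2)) for q in spotter.mark_of('side',lab)][:2])
E
```

```text
t 31.55 tcp [ 483.74 -257.31  240.99] F [0.5  0.61 0.85] Ftool [-0.73  0.42 -8.85] T [-0.04  0.05 -0.06] und 105.58822783464507 zax [ 0.  0. -1.] w 0.17880634897365383
[([220, 128, 5, 4, 13], [221.9, 129.7]), ([210, 134, 9, 15, 48], [214.1, 141.7])]
0 [223.1 139.6]
0.2 [222.5 135.4]
0.4 [221.3 131.7]
0.6 [219.8 128.8]
0.8 [217.8 126.6]
1.0 [215.5 125.5]
handle_bar [(array([220.6, 128.4]), 0.53), (array([226.1, 259.9]), 0.17)]
```

The handle follows, at about 0.5 rad. Continuing down.

>>> carry_out(steps="1.5 0 2.5 0 0 0 0; 1.4 0 2.5 0 0 0 0; 1.3 0 2.6 0 0 0 0; 1.2 0 2.7 0 0 0 0; 0 0 0 0 0 0 0")

```text
time: 32.28
tool_pos: [478.8, -259.2, 230.7]
orientation: [-0.183, 0.983, 0.002, 0.003]
contact_force: [-1.0, -0.2, -0.2]
gripper_width: 0.0
finger_force: 0.1
```

>>> carry_out(steps="1 0 2.7 0 0 0 0; 0.9 0 2.8 0 0 0 0; 0.7 0 2.8 0 0 0 0; 0 0 0 0 0 0 0")

```text
time: 32.78
tool_pos: [476.6, -260.1, 222.3]
orientation: [-0.184, 0.983, 0.002, 0.003]
contact_force: [0.5, 0.7, -0.4]
gripper_width: -0.003
finger_force: 0.1
```

>>> carry_out(steps="0.6 0 2 0 0 0 0; 0.4 0 1.5 0 0 0 0; 0 0 0 0 0 0 0")

```text
time: 33.15
tool_pos: [475.8, -260.4, 219.0]
orientation: [-0.184, 0.983, 0.002, 0.003]
contact_force: [0.5, -0.6, 0.8]
gripper_width: 0.002
finger_force: 0.3
```

```bash
python3 q.py
```

```text
t 33.15 tcp [ 475.78 -260.37  219.05] F [ 0.52 -0.57  0.78] Ftool [-0.33 -0.7  -8.78] T [ 0.07 -0.06 -0.02] und 83.6462047196969 zax [ 0.  0. -1.] w 0.1399047897107231
```

>>> carry_out(steps="0.3 0 1.5 0 0 0 0; 0.2 0 1.5 0 0 0 0; 0 0 0 0 0 0 0")

```text
time: 33.52
tool_pos: [475.3, -260.6, 216.1]
orientation: [-0.184, 0.983, 0.002, 0.003]
contact_force: [1.0, 0.4, 1.3]
gripper_width: -0.003
finger_force: 0.4
```

>>> carry_out(steps="0 0 0.8 0 0 0 0; 0 0 0.8 0 0 0 0; 0 0 0 0 0 0 0")

```text
time: 33.9
tool_pos: [475.1, -260.6, 214.5]
orientation: [-0.184, 0.983, 0.002, 0.003]
contact_force: [-0.1, -0.3, 1.8]
gripper_width: -0.002
finger_force: 0.5
```

>>> carry_out(steps="0 0 0.6 0 0 0 0; 0 0 0.6 0 0 0 0; 0 0 0 0 0 0 0")

```text
time: 34.28
tool_pos: [475.2, -260.6, 213.3]
orientation: [-0.184, 0.983, 0.002, 0.003]
contact_force: [0.3, -0.9, 1.6]
gripper_width: -0.002
finger_force: 0.6
```

>>> carry_out(steps="0 0 0.5 0 0 0 0; 0 0 0.5 0 0 0 0; 0 0 0 0 0 0 0")

```text
time: 34.65
tool_pos: [475.3, -260.6, 212.3]
orientation: [-0.184, 0.983, 0.001, 0.003]
contact_force: [-1.0, -0.6, 1.6]
gripper_width: -0.003
finger_force: 0.6
```

>>> carry_out(steps="0 0 0.5 0 0 0 0; 0 0 0.5 0 0 0 0; 0 0 0 0 0 0 0")

```text
time: 35.02
tool_pos: [475.3, -260.6, 211.3]
orientation: [-0.184, 0.983, 0.002, 0.003]
contact_force: [-1.7, -0.9, 0.9]
gripper_width: -0.001
finger_force: 0.6
```

>>> carry_out(steps="0 0 0.5 0 0 0 0; 0 0 0.5 0 0 0 0; 0 0 0 0 0 0 0")

```text
time: 35.4
tool_pos: [475.3, -260.6, 210.6]
orientation: [-0.184, 0.983, 0.001, 0.003]
contact_force: [-1.9, 0.0, 2.9]
gripper_width: -0.006
finger_force: 1.7
```

>>> carry_out(steps="0 0 0.5 0 0 0 0; 0 0 0.5 0 0 0 0; 0 0 0 0 0 0 0")

```text
time: 35.78
tool_pos: [475.3, -260.7, 210.0]
orientation: [-0.184, 0.983, 0.001, 0.003]
contact_force: [-3.0, -0.1, 6.6]
gripper_width: 0.001
finger_force: 3.6
```

```bash
python3 - <<'E'
from h import *
import runpy;runpy.run_path('q.py')
p=np.array([551.0,-230.6,.366])
b=save('side','s12')
hsv=cv2.cvtColor(b,cv2.COLOR_RGB2HSV).astype(int)
m=(((hsv[...,0]<8)|(hsv[...,0]>172))&(hsv[...,1]>130)).astype(np.uint8);m[:,:150]=0;m[230:]=0;m[:, 260:]=0
n,l,s,c=cv2.connectedComponentsWithStats(m);print([(x,y) for x,y in zip(s[1:].tolist(),c[1:].round(1).tolist()) if x[4]>3])
for lab in('handle_bar','hinge'):
    print(lab,[(np.round(q['pixel'],1),round(q['score'],2)) for q in spotter.mark_of('side',lab)][:2])
E
```

```text
t 35.775 tcp [ 475.27 -260.69  210.02] F [-3.01 -0.1   6.56] Ftool [  2.76   1.01 -14.57] T [0.08 0.66 0.03] und 74.6175792699988 zax [ 0.01  0.   -1.  ] w 0.09442776325128534
[([221, 139, 7, 5, 22], [224.2, 140.8]), ([212, 144, 8, 5, 20], [215.9, 145.8])]
handle_bar [(array([222.7, 140. ]), 0.5)]
hinge [(array([211. , 153.2]), 0.73)]
```

The handle is at its stop: the force is rising and the bar at (224,141) matches the h = 0 prediction. One small final press, then retreat.

>>> carry_out(steps="0 0 0.4 0 0 0 0; 0 0 0 0 0 0 0; 0 0 -2 0 0 0 0; 0 0 -10 0 0 0 0; 0 0 -30 0 0 0 0")

```text
time: 36.55
tool_pos: [474.3, -259.9, 249.9]
orientation: [-0.184, 0.983, 0.003, 0.002]
contact_force: [1.1, -0.8, 0.0]
gripper_width: -0.0
finger_force: 0.0
```

>>> carry_out(steps="0 0 -40 0 0 0 0; 30 0 -40 0 0 0 0; 40 0 -20 0 0 0 0; 0 0 0 0 0 0 0; 0 0 0 0 0 0 0")

```text
time: 37.17
tool_pos: [409.7, -286.3, 350.3]
orientation: [-0.183, 0.983, 0.002, 0.003]
contact_force: [-0.0, -0.5, -0.4]
gripper_width: 0.002
finger_force: 0.0
```

```bash
python3 - <<'E'
from h import *
np.set_printoptions(precision=1,suppress=True)
p=np.array([551.0,-230.6,.366])
b=save('side','s13')
hsv=cv2.cvtColor(b,cv2.COLOR_RGB2HSV).astype(int)
m=(((hsv[...,0]<8)|(hsv[...,0]>172))&(hsv[...,1]>130)).astype(np.uint8);m[:,:150]=0;m[230:]=0;m[:, 260:]=0
n,l,s,c=cv2.connectedComponentsWithStats(m);print([(x,y) for x,y in zip(s[1:].tolist(),c[1:].round(1).tolist()) if x[4]>3])
for h in(0,.05,.1,.2):print(h,proj('side',cw(p,barc(h))+[0,0,96.5]))
for lab in('handle_bar','hinge','grip_block','coupler'):
    print(lab,[(np.round(q['pixel'],1),round(q['score'],2)) for q in spotter.mark_of('side',lab)][:2])
# bar ends from red mask
ys,xs=np.nonzero(m);k=ys<144;print(np.c_[xs,ys][k][:60].T)
E
```

```text
[([212, 138, 16, 11, 63], [219.7, 142.1])]
0 [223.1 139.6]
0.05 [223.  138.5]
0.1 [222.8 137.4]
0.2 [222.5 135.4]
handle_bar [(array([221.6, 138.9]), 0.44), (array([207.3, 196. ]), 0.31)]
hinge [(array([208.7, 150.4]), 0.7), (array([227.1, 259.7]), 0.3)]
grip_block [(array([201.4, 142.3]), 0.7)]
coupler [(array([202.3, 171.4]), 0.91), (array([168.5, 166.4]), 0.55)]
[[246 219 220 221 222 223 218 219 220 221 222 223 224 225 226 219 220 221
  222 223 224 225 226 227 219 220 221 222 223 224 225 226 227 217 218 219
  220 221 222 225 217 218 219 220]
 [131 138 138 138 138 138 139 139 139 139 139 139 139 139 139 140 140 140
  140 140 140 140 140 140 141 141 141 141 141 141 141 141 141 142 142 142
  142 142 142 142 143 143 143 143]]
```

```bash
python3 -c "
from station import bot
print(bot.sign_off())"
```

```text
the job is handed in; nothing more can be done
None
```

I mounted the thermometer on the large black ball stand, locked the handle down, moved the arm clear and handed the job in at about 37 s. Measured contact stayed under 25 N, and I was not shown the judge's result.

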